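# Unbar the sloping tool rack and empty it into the tray

## Task

The two tools in the sloping rack (a wooden ring clamp and a dark file handle) are kept in by a loose retaining bar. Lift the bar straight out of its two open brackets without jamming it, and lay it in the narrow side trough of the tray while the tools are still lying undisturbed in the rack; then take both tools out and lay them flat in the large compartment of the tray. Set everything down rather than dropping it, and leave the glass jar and the loupe standing where they are.

Things in the scene. Friction and masses are not known exactly. Their poses are not given: they have to be found in the camera images.
- rack: Fixed wooden rack 172 x 215 x 224 mm (x, y, z); origin at the centre of its underside, z up, +x to its back. It stands sideways: its board faces left as the robot sees it, and rises towards the rack's +x (the right) at 35 degrees: uphill direction U = (0.819, 0, 0.574), outward normal N = (-0.574, 0, 0.819) in rack axes. Either rack or tray may be the left one.
- board_foot (a point): Point on the rack at its y = 0 where the sloping board meets the foot ledge (rack x = -75, z = 35 mm). The ledge is 16 mm high along N, 12 mm thick, and stops the tools from sliding down. The board is 165 mm long uphill from here, 215 mm wide and bare apart from brackets and tools.
- bar_seat (a point): Point midway between the seats of the two steel U brackets, 115 mm uphill from board_foot and 30 mm out along N. The brackets (10 mm thick) stand at rack y = -90 and +90 mm. Their slots are 24 mm wide along U, 22 mm deep and open along N; prong tops are 52 mm off the board.
- shelf_edge (a point): Middle of the lower front edge of the level shelf, 12 mm thick, that overhangs the upper part of the board (rack x = 2 to 87, z = 212 to 224 mm, full width). Because of it a gripper gets at the bar and tools only when leaned back along N, about square to the board.
- bar: Loose flat steel bar 20 x 200 x 8 mm (own x, y, z), 0.2 kg, with a wooden grip block 18 x 30 x 36 mm on its middle, 8 to 44 mm above the underside. Origin: centre of the underside; y along the bar, z out through the block. At first it rests in both brackets, x along U, y along the rack's y, z along N, with about 2 mm play along U; it comes out along N.
- ring_clamp: Wooden ring clamp 26 x 150 x 27 mm (own x, y, z), 65 g. Origin: centre of its underside, z out of its top. It lies on the board near rack y = +45 mm, y axis along U, z along N, foot on the ledge, under the bar. Grip it across its 26 mm width near mid-length.
- file_handle: Dark file handle 18 x 126 x 19 mm (own x, y, z), 90 g, with a thin tip 12 mm long at its +y end. Origin: centre of its underside, z out of its top. It lies on the board near rack y = -45 mm, y axis along U, z along N, foot on the ledge, under the bar. Grip it across its 18 mm width near mid-length.
- tray: Fixed open aluminium tray 223 x 238 x 18 mm (x, y, z); origin at the centre of its underside, z up, walls and floor 4 mm thick. A full-height wall along y at x = -59.5 mm divides it into a narrow side trough (at -x, on its left as the robot sees it) and a large compartment (at +x, on its right).
- trough_mid (a point): Middle of the floor of the tray's narrow side trough, 46 mm (tray x) by 230 mm (tray y) inside, 14 mm deep; the bar goes here, lying along tray y.
- large_mid (a point): Middle of the floor of the tray's large compartment, 165 mm (tray x) by 230 mm (tray y) inside, 14 mm deep; both tools go here, side by side. Overhead hazard: a fixed lamp shade, 120 mm across, hangs over the bench at x = 0.67, y = -0.19, lower rim at z = 0.61 m.
- borax_jar: Bystander: lidded glass jar, 49 mm across, 70 mm high, loose, standing upright at the front between rack and tray. Origin: centre of its underside.
- loupe: Bystander: black eye loupe like a small cup, 30 mm across, 31 mm high, loose, standing at the front right of the bench. Origin: centre of its underside. Hazard further right: a fixed motor 70 mm across hangs at x = 0.354, y = -0.50, z = 0.44 to 0.585 m; its thin pole, up to z = 0.6 m, stands 0.15 m nearer the robot.

How it is judged:
On the way:
1. the bar lies flat in the tray's narrow side trough, let go, while both tools still lie in the rack where they were (x of bar in the frame of tray between -0.11 and -0.06 m and y of bar in the frame of tray between -0.03 and 0.03 m and z of bar in the frame of tray below 0.022 m and angle between the y axis of bar and the y axis of tray, either way round below 0.25 rad and angle between bar's own y axis and vertical above 1.48 rad and contact force between the fingers and bar below 0.05 N and distance of each of ring_clamp, file_handle from where it was at the start of the episode below 0.02 m), for 0.2 s.
At the end, for the whole second after the job is handed in: The bar lies flat along the narrow side trough of the tray (its middle within 30 mm of the trough's middle lengthwise), the ring clamp and the file handle both lie flat on the floor of the tray's large compartment (their long axes within 4 degrees of level), all released and at rest (x of bar in the frame of tray between -0.11 and -0.06 m and y of bar in the frame of tray between -0.03 and 0.03 m and z of each of bar, ring_clamp, file_handle in the frame of tray below 0.022 m and angle between the y axis of bar and the y axis of tray, either way round below 0.25 rad and angle between bar's own y axis and vertical above 1.48 rad and x of ring_clamp in the frame of tray between -0.05 and 0.1 m and y of ring_clamp in the frame of tray between -0.106 and 0.106 m and angle between each of ring_clamp, file_handle's own y axis and vertical above 1.5 rad and x of file_handle in the frame of tray between -0.05 and 0.1 m and y of file_handle in the frame of tray between -0.106 and 0.106 m and contact force between the fingers and bar below 0.05 N and contact force between the fingers and ring_clamp below 0.05 N and contact force between the fingers and file_handle below 0.05 N and linear speed of each of bar, ring_clamp, file_handle below 0.02 m/s); the robot touches nothing.
It fails at once if the bar is jammed in its brackets (more than 40 N between bar and rack) (contact force between bar and rack above 40 N).
It fails at once if the bar or a tool is dropped from more than about 4 cm or thrown (faster than 0.9 m/s while not held) ((linear speed of bar above 0.9 m/s and contact force between the fingers and bar below 0.3 N) or (linear speed of ring_clamp above 0.9 m/s and contact force between the fingers and ring_clamp below 0.3 N) or (linear speed of file_handle above 0.9 m/s and contact force between the fingers and file_handle below 0.3 N)).
It fails at once if the jar or the loupe is moved by more than 25 mm or tipped (distance of any of borax_jar, loupe from where it was at the start of the episode above 0.025 m or angle between any of borax_jar, loupe's own z axis and vertical above 0.4 rad).
It also fails if it takes over 72 s, if anything falls off the work surface, if the arm or the gripper's body presses on something with over 40 N, if the wrist force passes 120 N, or if a joint passes its speed limit or range.

## Robot

A 6-joint arm with a two-finger parallel gripper is mounted at the origin on a cart in front of the work surface, level with it; the furniture and walls round the work are solid. World frame = base frame: x ahead of the robot, y to its left, z up, the work surface at z = 0. Lengths are in m, angles in rad, forces in N, time in s.
With the tool pointing down it reaches from about 0.25 to 0.775 m from the base axis. Payload 4 kg.
Tool frame: the origin (TCP) lies where the fingers leave the gripper's body, on its centre line; the fingertips stand 97 mm ahead of it and the grasp point (between the pads) lies 78 mm ahead of it; z points along the fingers, y is the line along which they close (so a half turn about z gives the same grasp; the last joint's range is limited). The gripper opens to 94 mm and grips with 3 to 60 N. Pads are 16 mm wide; open, the fingers measure 119 mm over their backs; the gripper's body (75 mm by 177 mm) begins 78 mm behind the grasp point.
Start: joints at [-1.25, 0.087, 1.371, -0, 1.684, -0.103], TCP at [0.226, -0.501, 0.303] pointing down, gripper open.
Joint ranges: [-3.1, 3.1], [-0.76, 2.03], [0.27, 2.55], [-1.08, 4.22], [0.17, 2.65], [-2.57, 2.57]. Speed limits (rad/s): [2.79, 2.79, 3.14, 3.14, 3.14, 3.14].

## Interface

Orientations are given as [roll, pitch, yaw] about the fixed x, y, z axes, in that order (R = Rz(yaw) Ry(pitch) Rx(roll)).
In Python, from bench import robot, eyes gives the robot as it stands. The module is installed in compiled form; this text tells all that it offers.
- The arm moves only by the tool carry_out, never from a script. Its argument "deltas" is a list of rows, each an object of numbers: "dx", "dy", "dz": the shift along the tool's x, y, z each as a share of 0.02 m, from -1 to 1; "wx", "wy", "wz": the turn, a rotation vector about the tool's x, y, z each as a share of 0.12 rad, from -1 to 1; "gripper": the closure in counts, from 0 (fully open) to 255 (shut). In form: [{"dx": .., "dy": .., "dz": .., "wx": .., "wy": .., "wz": .., "gripper": ..}, ...]. A call has 1 to 20 rows; each row shifts and turns the commanded pose from where the row before left it, along the tool's axes as they then stand; what a row does not reach is not made up. A row lasts 1/12 s, in which the tool goes at most 41.7 mm and 7.16 degrees, less where a joint would pass 70% of its speed; a pose out of reach is approached as far as the arm can. A call with a number of a shift or a turn outside -1 to 1 is refused whole. A call with a gripper value outside its range is refused whole. The fingers move at their own pace and stop on an object; the grip force is fixed at half the most. Time passes only in rows, so rows that do not move let the fingers close. It gives the time, the measured TCP pose, the force, the opening and the grip force at its end, in the units of the state.
- robot.get_obs(): the state, without advancing time (a new reading comes with each control period).
- eyes.snapshot(name): name is "side" or "top"; returns the picture (480x640x3 uint8, red, green, blue); there is no depth.
- eyes.get_calibration(name): a dict with "fovy" (degrees; the focal length in pixels is half the picture's height over the tangent of half this angle, whatever the lens; pixels are square), "cx", "cy" (the principal point, pixels), "k1" (the pictures are not rectified: a ray, as slopes to the right and down, at radius r is drawn at 1 + k1 r^2 times it, then the intrinsics apply), "R" (3x3) and "t" (3): a world point X has camera coordinates R X + t. Camera axes: x right, y down, z forward; pixel columns grow to the right and rows downward; lengths in m; the calibration is good to about 2 mm. A picture is of the moment at which its call begins. get_calibration takes no time and is no camera call.
- robot.close_job(): hands the job in; it is judged then, once.
The state is a dict: "time": time; "joint_positions": joint angles; "qvel": joint speeds; "joint_torque": joint torques, N m; "tool_pos": TCP position; "ee_rot": TCP orientation; "wrist_force": force on the tool from outside, world axes, zero at the start; "wrist_torque": the same for the moment, N m; "width": finger opening in m; "finger_force": force on a finger pad.
Only numpy, scipy, OpenCV 4.12 (cv2) and the standard library are available. Lean on these libraries where they do the work, as an engineer would, in place of code of your own. Each camera call takes 0.05 s, during which the arm holds its last target. There are 200 camera calls.

## Working session

There is one attempt and no reset: what is moved stays moved. The work goes in short steps, Python scripts to look and compute and a tool call to move; the robot and the scene stay as the last step left them, time stands still between calls to the robot, and variables do not carry over. Pictures are saved under pics/ and viewed, at most 10 in all, crops included, and the job is handed in when it is done.

Besides the shell and the picture viewer there is one more tool, called in YAML: its name, and indented under it one key for each argument. carry_out: Moves the arm, as the interface text tells. Shift numbers are shares of 0.02 m and turn numbers shares of 0.12 rad, none past 1 either way. Its arguments: {"type":"object","properties":{"deltas":{"type":"array","items":{"type":"object","properties":{"dx":{"type":"number"},"dy":{"type":"number"},"dz":{"type":"number"},"wx":{"type":"number"},"wy":{"type":"number"},"wz":{"type":"number"},"gripper":{"type":"number"}}}}},"required":["deltas"]}

```bash
mkdir -p pics; python3 - <<'E'
from bench import robot, eyes
import cv2
for n in("side","top"):
    cv2.imwrite(f"pics/{n}0.png",eyes.snapshot(n)[:,:,::-1]); c=eyes.get_calibration(n); print(n,c)
print(robot.get_obs())
E
```

```text
side {'fovy': 44.74929288350759, 'cx': 326.14040017947946, 'cy': 239.3326791794326, 'k1': -0.07113023156307162, 'R': array([[-0.84568861, -0.53364651,  0.00567279],
       [-0.36416557,  0.5692706 , -0.73709865],
       [ 0.39012077, -0.62542177, -0.67576135]]), 't': array([0.44154667, 0.3371228 , 1.1855996 ])}
top {'fovy': 45.50634891462094, 'cx': 328.75472697962067, 'cy': 236.6166383265784, 'k1': -0.18121817533348097, 'R': array([[-0.02170213, -0.99962821, -0.01650646],
       [-0.99730917,  0.02280228, -0.06967401],
       [ 0.07002449,  0.01494997, -0.99743324]]), 't': array([-0.02846094,  0.56726291,  1.3321129 ])}
{'time': 0.1, 'joint_positions': array([-1.25006833e+00,  8.78525434e-02,  1.37206962e+00,  4.13485778e-05,
        1.68362776e+00, -1.03133479e-01]), 'qvel': array([ 0.0006571 , -0.00137345, -0.00094595,  0.00019223, -0.00246523,
        0.00096255]), 'joint_torque': array([ 2.98977095e-03, -3.41254306e+01, -3.03301048e+01,  7.21321022e-02,
        3.05171055e-02, -9.96008430e-05]), 'tool_pos': array([ 0.22609771, -0.50104343,  0.30165365]), 'ee_rot': array([-3.13965001e+00, -2.42379093e-04,  4.23865855e-01]), 'wrist_force': array([-0.20920004, -0.9145897 , -1.50731044]), 'wrist_torque': array([0.00971481, 0.01090926, 0.04249252]), 'finger_force': 0.0, 'width': 0.09381488810089611}
```

View pics/side0.png

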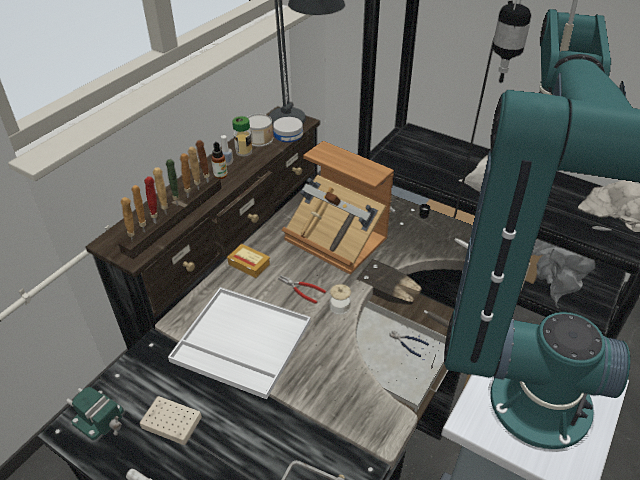

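View pics/top0.png

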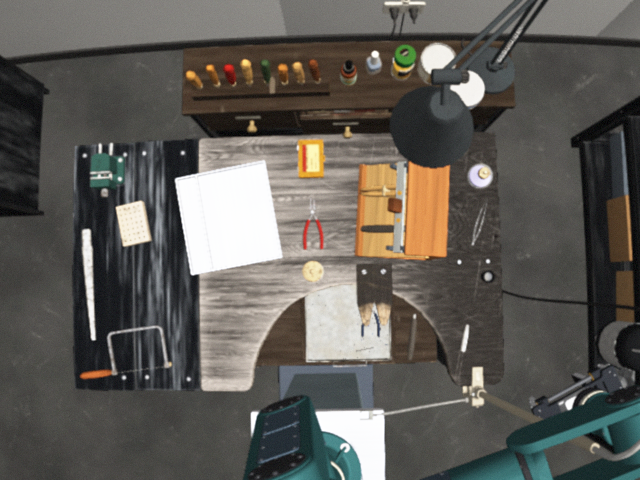

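The side view shows the tray at about (240,340), the rack at (335,215), the jar at (340,297) and the loupe at (424,210). The top view shows the tray at about (229,217), the rack at (403,210), the jar at (314,271) and the loupe at (488,277). The tray is left and the rack right. I'll zoom in for corner positions.

```bash
python3 - <<'E'
import cv2
t=cv2.imread("pics/top0.png");s=cv2.imread("pics/side0.png")
cv2.imwrite("pics/rt.png",cv2.resize(t[150:270,340:500],None,fx=5,fy=5,interpolation=cv2.INTER_CUBIC))
cv2.imwrite("pics/rs.png",cv2.resize(s[135:275,275:435],None,fx=4,fy=4,interpolation=cv2.INTER_CUBIC))
cv2.imwrite("pics/tt.png",cv2.resize(t[150:285,165:325],None,fx=4,fy=4,interpolation=cv2.INTER_CUBIC))
E
```

```text
(no output)
```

View pics/rt.png

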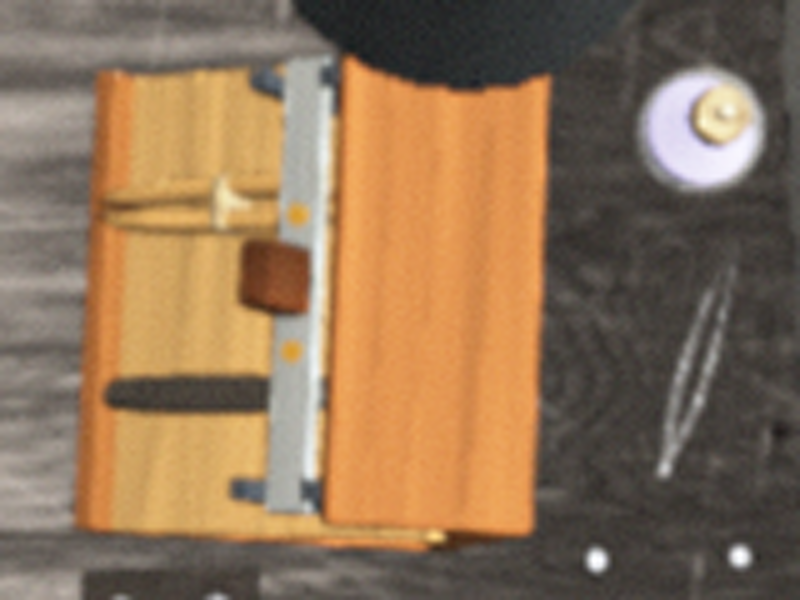

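View pics/rs.png

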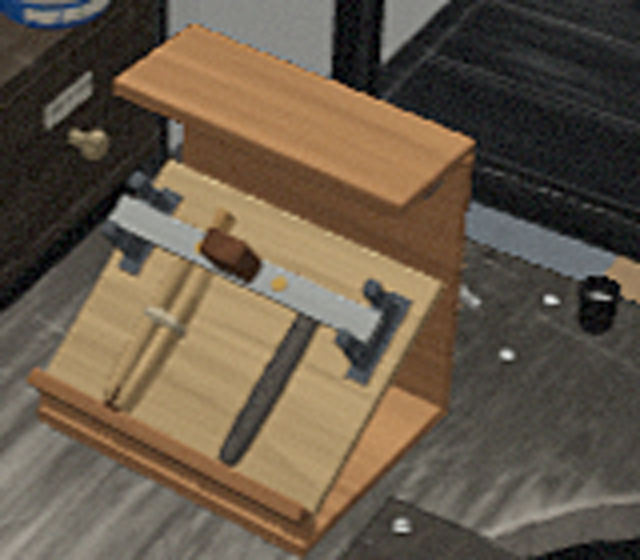

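View pics/tt.png

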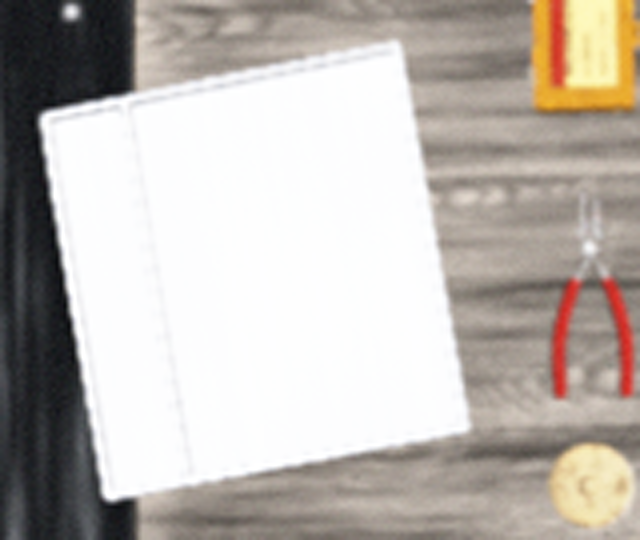

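The zoomed crops show three things. The shelf top corners in the top crop are at about (342,58), (325,522), (532,533) and (552,73). In the side crop they are at (115,80), (403,195), (474,143) and (190,25). The tray rim corners in the tray crop are at (40,113), (400,40), (470,430) and (105,500).

```bash
cat > h.py <<'E'
import numpy as np
from bench import robot, eyes
from scipy.spatial.transform import Rotation as Ro
from scipy.optimize import least_squares
C={n:eyes.get_calibration(n) for n in("side","top")}
def proj(n,P):
    c=C[n];q=np.atleast_2d(P)@c["R"].T+c["t"];s=q[:,:2]/q[:,2:]
    s=s*(1+c["k1"]*(s**2).sum(1,keepdims=True))
    return s*240/np.tan(np.radians(c["fovy"]/2))+[c["cx"],c["cy"]]
def ray(n,uv):
    c=C[n];d=(np.array(uv)-[c["cx"],c["cy"]])/(240/np.tan(np.radians(c["fovy"]/2)));s=d.copy()
    for _ in range(20): s=d/(1+c["k1"]*(s@s))
    return -c["R"].T@c["t"], c["R"].T@np.array([s[0],s[1],1])
def onz(n,uv,z):
    o,d=ray(n,uv);return o+d*(z-o[2])/d[2]
def T(p,L):
    L=np.atleast_2d(L);return Ro.from_euler("z",p[2]).apply(L)+[p[0],p[1],0]
def fit(obs,p0):
    f=lambda p:np.concatenate([(proj(n,T(p,l))[0]-uv) for n,l,uv in obs])
    r=least_squares(f,p0,loss="soft_l1");return r.x,r.fun.reshape(-1,2)
E
cat > m.py <<'E'
from h import *
import cv2
ct=lambda u,v,f,x,y:((u+.5)/f-.5+x,(v+.5)/f-.5+y)
r=lambda u,v:ct(u,v,5,340,150)
s=lambda u,v:ct(u,v,4,275,135)
t=lambda u,v:ct(u,v,4,165,150)
k=.001*107.5
R=[("top",(.002,k,.224),r(342,58)),("top",(.002,-k,.224),r(325,522)),("top",(.087,-k,.224),r(532,533)),
("side",(.002,k,.224),s(115,80)),("side",(.002,-k,.224),s(403,195)),("side",(.087,-k,.224),s(474,143)),("side",(.087,k,.224),s(190,25))]
pr,e=fit(R,[.5,-.15,-1.5]);print("rack",pr);print(e.round(1))
a,b=.1115,.119
Q=[("top",(-a,b,.018),t(40,113)),("top",(a,b,.018),t(400,40)),("top",(a,-b,.018),t(470,430)),("top",(-a,-b,.018),t(105,500)),
("side",(-a,b,.018),(170,360)),("side",(a,b,.018),(228,290)),("side",(a,-b,.018),(311,316)),("side",(-a,-b,.018),(268,394))]
pt,e=fit(Q,[.5,.2,-1.5]);print("tray",pt);print(e.round(1))
U=np.array([.819,0,.574]);N=np.array([-.574,0,.819]);Y=np.array([0,1,0]);foot=np.array([-.075,0,.035])
seat=foot+.115*U+.03*N
print("seat",T(pr,seat),"foot",T(pr,foot),"shelf",T(pr,(.002,0,.212)))
blk=[seat+N*h+U*i*.009+Y*j*.015 for h in(.008,.044) for i,j in((1,1),(1,-1),(-1,-1),(-1,1))]
bar=[seat+N*.008+U*i*.01+Y*j*.1 for i,j in((1,1),(1,-1),(-1,-1),(-1,1))]
led=[foot+Y*j*k*1e0+N*.016+U*i for i in(0,-.012) for j in(1,-1)]
brd=[foot+Y*j+U*i for i in(.165,) for j in(k,-k)]
clamp=[foot+Y*(.045+i*.013)+U*j+N*.027 for j in(0,.15) for i in(1,-1)]
fil=[foot+Y*(-.045+i*.009)+U*j+N*.019 for j in(0,.126) for i in(1,-1)]
led=[foot+Y*j*k+N*.016+U*i for i in(0,-.012) for j in(1,-1)]
for n,x0,y0,f,im in(("top",340,150,5,"rt"),("side",275,135,4,"rs")):
    I=cv2.imread(f"pics/{im}.png")
    for L,c in((blk,(0,255,0)),(bar,(255,0,255)),(led,(255,255,0)),(brd,(0,0,255)),(clamp,(255,0,0)),(fil,(255,255,255))):
        for p in proj(n,T(pr,L)): cv2.circle(I,tuple(int(x) for x in((p-[x0,y0]+.5)*f-.5)),4,c,1)
    cv2.imwrite(f"pics/{im}o.png",I)
for nm,uv,z in(("jar",(314,271),.07),("loupe",(488,277),.031)): print(nm,onz("top",uv,z))
E
python3 m.py; python3 -c "
import cv2,numpy as np
a=cv2.imread('pics/rto.png');b=cv2.imread('pics/rso.png')
a=a[:,:560];b=b[:,:480]
a=cv2.resize(a,None,fx=.8,fy=.8);c=np.zeros((560,800,3),np.uint8);c[:480,:400]=a[:,40:440];c[:560,400:]=b[:,80:480];cv2.imwrite('pics/ov.png',c)"
```

```text
rack [ 0.61900294 -0.199706   -1.63683583]
[[ -0.3 -11.6]
 [ -0.3   1.1]
 [  0.4   0.7]
 [ -1.3  -0.2]
 [ -0.3   2.2]
 [  0.9  -1.9]
 [  0.2  -1.5]]
tray [ 0.61677534  0.20024547 -1.40047013]
[[ 0.   1.3]
 [-0.6  1.1]
 [ 0.1  0.9]
 [ 0.2  1. ]
 [-1.4 -4. ]
 [-7.5 -3.9]
 [ 0.2 -0.1]
 [-0.6 -0.4]]
seat [[ 0.61887327 -0.20166672  0.12558   ]] foot [[ 0.62395231 -0.12486948  0.035     ]] shelf [[ 0.61887096 -0.20170164  0.212     ]]
jar [ 0.48559707 -0.00671047  0.07      ]
loupe [ 0.46176298 -0.41429973  0.031     ]
```

View pics/ov.png

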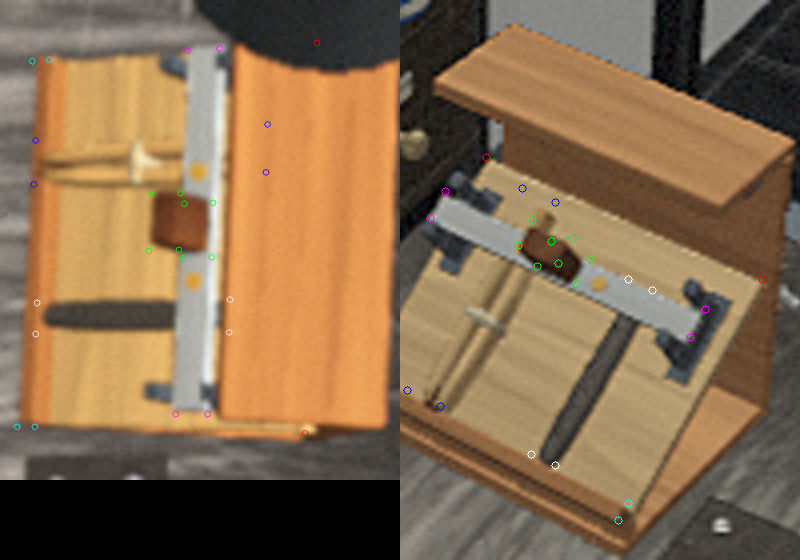

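The overlay shows the model on the bar to about 2 px. The far shelf corner in the top view is hidden by the lamp, so I'll drop it and refit with bar and block corners. Tray corners will come from a mask.

```bash
cat > m2.py <<'E'
exec(open("m.py").read().split("pr,e=fit")[0])
L=lambda x,y:(340+(x+40+.5)/4-.5,150+(y+.5)/4-.5)
S=lambda x,y:s(x-320,y)
U=np.array([.819,0,.574]);N=np.array([-.574,0,.819]);Y=np.array([0,1,0]);foot=np.array([-.075,0,.035])
seat=foot+.115*U+.03*N
b=lambda i,j,h:tuple(seat+U*i+Y*j+N*h)
R=R[1:]
R+=[("top",b(-.01,.1,.008),L(188,47)),("top",b(-.01,-.1,.008),L(175,408)),("side",b(-.01,.1,.008),S(431,219)),("side",b(.01,.1,.008),S(441,194)),("side",b(-.01,-.1,.008),S(686,340)),("side",b(.01,-.1,.008),S(700,313)),
("top",b(-.009,.015,.044),L(154,192)),("top",b(-.009,-.015,.044),L(151,248))]
pr,e=fit(R,[.62,-.2,-1.6]);print("rack",pr);print(e.round(1))
Q=[]
a,bb=.1115,.119
for n,lo in(("top",165),("side",150)):
    I=cv2.imread(f"pics/{n}0.png");h=cv2.cvtColor(I,cv2.COLOR_BGR2HSV)
    m=((h[:,:,2]>(150 if n=="side" else 185))&(h[:,:,1]<35)).astype(np.uint8)
    x,y,w,z=(160,280,160,125) if n=="side" else (165,150,130,135)
    mm=np.zeros_like(m);mm[y:y+z,x:x+w]=m[y:y+z,x:x+w]
    mm=cv2.morphologyEx(cv2.morphologyEx(mm,cv2.MORPH_OPEN,np.ones((3,3))),cv2.MORPH_CLOSE,np.ones((7,7)))
    c=max(cv2.findContours(mm,cv2.RETR_EXTERNAL,cv2.CHAIN_APPROX_NONE)[0],key=cv2.contourArea)
    q=cv2.approxPolyDP(cv2.convexHull(c),6,True)[:,0];print(n,q.tolist())
    for l in((-a,bb,.018),(a,bb,.018),(a,-bb,.018),(-a,-bb,.018)):
        p=proj(n,T([.617,.2,-1.4],l))[0];k=q[np.argmin(((q-p)**2).sum(1))]
        if np.linalg.norm(k-p)<10: Q.append((n,l,tuple(k)))
pt,e=fit(Q,[.617,.2,-1.4]);print("tray",pt);print(e.round(1))
print("seat",T(pr,seat),"foot",T(pr,foot),"shelf",T(pr,(.002,0,.212)))
np.savez("p.npz",pr=pr,pt=pt)
E
python3 m2.py
```

```text
rack [ 0.62050112 -0.19976382 -1.64115983]
[[-0.5  0.3]
 [ 0.1  0.1]
 [-1.7 -0.5]
 [-0.9  2.1]
 [ 0.4 -2. ]
 [-0.1 -1.7]
 [ 0.1  0.3]
 [-0.2  0.7]
 [-0.6 -0.5]
 [ 0.7 -0.9]
 [ 0.4 -0.7]
 [ 0.9 -1. ]
 [-0.7 -0.1]
 [-0.5 -0.1]]
top [[175, 179], [199, 154], [264, 159], [293, 190], [294, 255], [191, 274]]
side [[163, 329], [220, 293], [261, 297], [307, 320], [274, 394], [174, 359]]
tray [ 0.6162089   0.2011488  -1.39154081]
[[-1.   0.9]
 [-0.8  1.7]
 [ 0.2  2.2]
 [-5.4 -2. ]
 [-0.2 -6.3]
 [ 4.  -4.2]
 [-6.  -0.2]]
seat [[ 0.62036297 -0.20172396  0.12558   ]] foot [[ 0.62577403 -0.12494941  0.035     ]] shelf [[ 0.62036051 -0.20175887  0.212     ]]
```

```bash
cat >> h.py <<'E'
pr=np.array([.6205,-.1998,-1.641]);pt=np.array([.6175,.2002,-1.4005])
U=np.array([.819,0,.574]);N=np.array([-.574,0,.819]);Y=np.array([0,1.,0]);foot=np.array([-.075,0,.035])
Rrack=Ro.from_euler("z",pr[2])*Ro.from_matrix(np.stack([-U,Y,-N],1))
def Pr(u,y,n): return T(pr,foot+u*U+y*Y+n*N)[0]      # TCP point in board coordinates
def Rt(a=0): return Ro.from_euler("xyz",[np.pi,0,pt[2]+np.pi+a])  # pointing down, tool y along tray y at a=0
def cur():
    o=robot.get_obs();return o["tool_pos"],Ro.from_euler("xyz",o["ee_rot"]),o
def plan(p,R,n,frm=None):
    c,Rc=frm if frm else cur()[:2];w=(Rc.inv()*R).as_rotvec()/n
    M=sum((Rc*Ro.from_rotvec(w*k)).as_matrix() for k in range(n))
    d=np.linalg.solve(M,np.array(p)-c)
    print(n,"rows d",(d/.02).round(3),"w",(w/.12).round(3),"to",np.round(p,3));return np.array(p),R
E
python3 - <<'E'
from h import *
for q in((.204,-.5,.0),(.204,-.5,.6),(.267,-.377,0),(.267,-.377,.6),(.354,-.5,.44),(.226,-.5,.3)): print(q,proj("side",q)[0].round(),proj("top",q)[0].round())
print(Rt().as_matrix().round(2))
s=plan([.40,-.15,.40],Ro.from_euler("xyz",[np.pi,0,1.2]),25)
s=plan(Pr(.115,0,.241),Rrack,20,s)
s=plan(Pr(.115,0,.141),Rrack,8,s)
E
```

```text
(0.204, -0.5, 0.0) [523. 231.] [521. 382.]
(0.204, -0.5, 0.6) [587.  15.] [646. 452.]
(0.267, -0.377, 0) [485. 249.] [472. 358.]
(0.267, -0.377, 0.6) [541.  27.] [569. 418.]
(0.354, -0.5, 0.44) [503.  67.] [601. 339.]
(0.226, -0.5, 0.3) [542. 135.] [569. 398.]
[[-0.17  0.99  0.  ]
 [ 0.99  0.17  0.  ]
 [ 0.    0.   -1.  ]]
25 rows d [ 0.764 -0.249 -0.196] w [-0.001 -0.    -0.259] to [ 0.4  -0.15  0.4 ]
20 rows d [0.367 0.512 0.168] w [-0.038 -0.253 -0.121] to [ 0.629 -0.081  0.298]
8 rows d [0.    0.    0.625] w [0. 0. 0.] to [ 0.625 -0.138  0.216]
```

```bash
python3 - <<'E'
from h import *
import cv2
print(onz("top",(478,398),0),onz("top",(478,398),.05))
t=cv2.imread("pics/top0.png");s=cv2.imread("pics/side0.png")
a=cv2.resize(t[300:480,340:640],None,fx=2.6,fy=2.6);cv2.imwrite("pics/pole.png",a)
E
```

```text
[ 0.1704015  -0.39148561  0.        ] [ 0.18142096 -0.37941521  0.05      ]
```

View pics/pole.png

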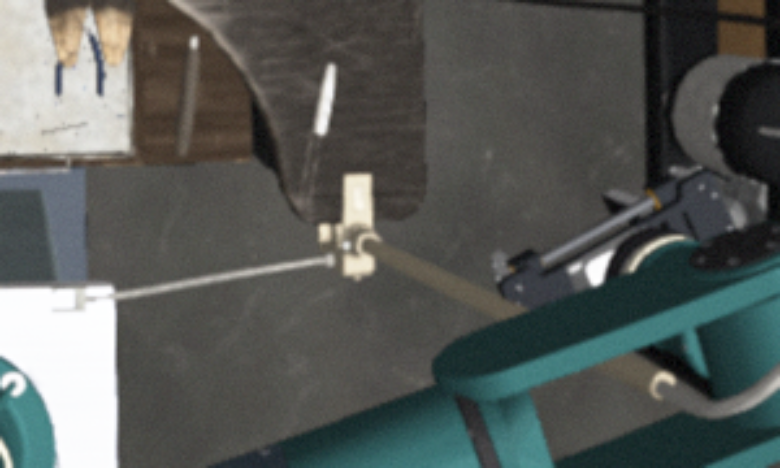

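The crop shows the motor's pole clamped at (365,245), which is world (0.18, -0.39). That is just inboard of the gripper, in line with it radially. The motor blocks a low swing, so I'll lift the fingers above 0.6 m first.

carry_out:
  deltas:
    - {"dz":-1}
    - {"dz":-1}
    - {"dz":-1}
    - {"dz":-1}
    - {"dz":-1}
    - {"dz":-1}
    - {"dz":-1}
    - {"dz":-1}
    - {"dz":-1}
    - {"dz":-1}

```text
invalid input
```

carry_out:
  deltas:
    - {"dx":0,"dy":0,"dz":-1,"wx":0,"wy":0,"wz":0,"gripper":0}
    - {"dx":0,"dy":0,"dz":-1,"wx":0,"wy":0,"wz":0,"gripper":0}
    - {"dx":0,"dy":0,"dz":-1,"wx":0,"wy":0,"wz":0,"gripper":0}
    - {"dx":0,"dy":0,"dz":-1,"wx":0,"wy":0,"wz":0,"gripper":0}
    - {"dx":0,"dy":0,"dz":-1,"wx":0,"wy":0,"wz":0,"gripper":0}
    - {"dx":0,"dy":0,"dz":-1,"wx":0,"wy":0,"wz":0,"gripper":0}
    - {"dx":0,"dy":0,"dz":-1,"wx":0,"wy":0,"wz":0,"gripper":0}
    - {"dx":0,"dy":0,"dz":-1,"wx":0,"wy":0,"wz":0,"gripper":0}
    - {"dx":0,"dy":0,"dz":-1,"wx":0,"wy":0,"wz":0,"gripper":0}
    - {"dx":0,"dy":0,"dz":-1,"wx":0,"wy":0,"wz":0,"gripper":0}

```text
time: 0.93
tool_pos: [0.2269, -0.5084, 0.4977]
ee_rot: [3.135, 0.003, 0.421]
wrist_force: [1.7, -27.7, -12.5]
width: 0.0939
finger_force: 0.0
```

carry_out:
  deltas:
    - {"dx":0,"dy":0,"dz":0,"wx":0,"wy":0,"wz":0,"gripper":0}

```text
time: 1.02
tool_pos: [0.2266, -0.5087, 0.502]
ee_rot: [3.126, 0.004, 0.42]
wrist_force: [4.3, -30.6, 5.5]
width: 0.0942
finger_force: 0.0
```

```bash
python3 - <<'E'
from h import *
import cv2
o=robot.get_obs();print(o["joint_positions"].round(3),o["joint_torque"].round(1),o["tool_pos"],o["wrist_force"].round(1))
a=eyes.snapshot("side")[0:300,400:640,::-1];b=eyes.snapshot("top")[240:480,340:640,::-1]
c=np.zeros((300,540,3),np.uint8);c[:,:240]=a;c[:240,240:]=b
cv2.imwrite("pics/up.png",cv2.resize(c,None,fx=1.48,fy=1.48))
E
```

```text
[-1.252  0.147  0.909 -0.003  2.07  -0.103] [  5.1 -43.5 -25.2   1.2   6.4  -0.1] [ 0.22658788 -0.50869577  0.50204303] [  4.3 -30.6   5.5]
```

View pics/up.png

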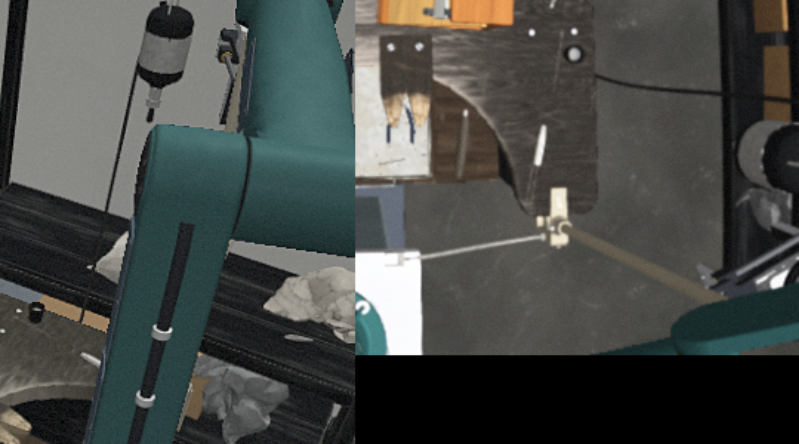

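The pictures show the gripper just outboard of the pole, with the pole running up to the gripper's inner end in the top part. The 30 N along -y means the body is leaning on the pole, so I'll back off outward.

carry_out:
  deltas:
    - {"dx":0,"dy":1,"dz":0,"wx":0,"wy":0,"wz":0,"gripper":0}
    - {"dx":0,"dy":0.5,"dz":0,"wx":0,"wy":0,"wz":0,"gripper":0}
    - {"dx":0,"dy":0,"dz":0,"wx":0,"wy":0,"wz":0,"gripper":0}

```text
time: 1.37
tool_pos: [0.2389, -0.5305, 0.5003]
ee_rot: [-3.138, -0.0, 0.424]
wrist_force: [0.7, 0.8, -0.5]
width: 0.094
finger_force: 0.0
```

carry_out:
  deltas:
    - {"dx":0,"dy":0,"dz":-1,"wx":0,"wy":0,"wz":0,"gripper":0}
    - {"dx":0,"dy":0,"dz":-1,"wx":0,"wy":0,"wz":0,"gripper":0}
    - {"dx":0,"dy":0,"dz":-1,"wx":0,"wy":0,"wz":0,"gripper":0}
    - {"dx":0,"dy":0,"dz":-1,"wx":0,"wy":0,"wz":0,"gripper":0}
    - {"dx":0,"dy":0,"dz":-1,"wx":0,"wy":0,"wz":0,"gripper":0}
    - {"dx":0,"dy":0,"dz":-1,"wx":0,"wy":0,"wz":0,"gripper":0}

```text
time: 1.87
tool_pos: [0.2382, -0.5276, 0.624]
ee_rot: [-3.141, 0.0, 0.424]
wrist_force: [0.2, -0.4, 0.1]
width: 0.0937
finger_force: 0.0
```

carry_out:
  deltas:
    - {"dx":0,"dy":0,"dz":-1,"wx":0,"wy":0,"wz":0,"gripper":0}
    - {"dx":0,"dy":0,"dz":-1,"wx":0,"wy":0,"wz":0,"gripper":0}
    - {"dx":0,"dy":0,"dz":-1,"wx":0,"wy":0,"wz":0,"gripper":0}
    - {"dx":0,"dy":0,"dz":-1,"wx":0,"wy":0,"wz":0,"gripper":0}
    - {"dx":0,"dy":0,"dz":-1,"wx":0,"wy":0,"wz":0,"gripper":0}
    - {"dx":0,"dy":0,"dz":-1,"wx":0,"wy":0,"wz":0,"gripper":0}
    - {"dx":0,"dy":0,"dz":0,"wx":0,"wy":0,"wz":0,"gripper":0}

```text
time: 2.45
tool_pos: [0.2158, -0.4775, 0.6812]
ee_rot: [3.091, 0.001, 0.424]
wrist_force: [0.2, 0.9, -0.8]
width: 0.0941
finger_force: 0.0
```

```bash
python3 - <<'E'
from h import *
o=robot.get_obs();print(o["joint_positions"].round(3),o["tool_pos"],o["wrist_force"].round(1))
p=o["tool_pos"]
s=plan([.40,-.12,p[2]],Ro.from_euler("xyz",[np.pi,0,1.3]),28)
s=plan([.43,-.08,.40],Ro.from_euler("xyz",[np.pi,0,1.5]),18,s)
s=plan(Pr(.115,0,.241),Rrack,16,s)
E
```

```text
[-1.257  0.325  0.274  0.008  2.493 -0.103] [ 0.21580055 -0.4775153   0.6811899 ] [ 0.2  0.9 -0.8]
28 rows d [ 0.719 -0.182 -0.008] w [ 0.014  0.007 -0.261] to [ 0.4   -0.12   0.681]
18 rows d [0.124 0.063 0.781] w [ 0.     0.    -0.093] to [ 0.43 -0.08  0.4 ]
16 rows d [0.131 0.62  0.298] w [-0.    -0.318 -0.   ] to [ 0.629 -0.081  0.298]
```

Joint 3 is at its limit with the fingertips at about 0.585 m. Shut, the fingers fit between the pole at r 0.43 and the motor at r 0.575 or more, and the body stays above both. I'll shut the gripper and swing around the base.

carry_out:
  deltas:
    - {"dx":0,"dy":0,"dz":0,"wx":0,"wy":0,"wz":0,"gripper":255}
    - {"dx":0,"dy":0,"dz":0,"wx":0,"wy":0,"wz":0,"gripper":255}
    - {"dx":0,"dy":0,"dz":0,"wx":0,"wy":0,"wz":0,"gripper":255}
    - {"dx":0,"dy":0,"dz":0,"wx":0,"wy":0,"wz":0,"gripper":255}
    - {"dx":0,"dy":0,"dz":0,"wx":0,"wy":0,"wz":0,"gripper":255}
    - {"dx":0,"dy":0,"dz":0,"wx":0,"wy":0,"wz":0,"gripper":255}
    - {"dx":0,"dy":0,"dz":0,"wx":0,"wy":0,"wz":0,"gripper":255}

```text
time: 3.03
tool_pos: [0.2172, -0.4816, 0.6771]
ee_rot: [3.098, -0.0, 0.424]
wrist_force: [0.6, 0.5, 0.5]
width: 0.0507
finger_force: 0.0
```

carry_out:
  deltas:
    - {"dx":0.94,"dy":-0.02,"dz":0,"wx":0,"wy":0,"wz":-0.3,"gripper":255}
    - {"dx":0.94,"dy":-0.02,"dz":0,"wx":0,"wy":0,"wz":-0.3,"gripper":255}
    - {"dx":0.94,"dy":-0.02,"dz":0,"wx":0,"wy":0,"wz":-0.3,"gripper":255}

```text
time: 3.28
tool_pos: [0.2675, -0.4552, 0.677]
ee_rot: [3.098, 0.005, 0.532]
wrist_force: [-0.8, -0.6, -0.2]
width: 0.0305
finger_force: 0.0
```

carry_out:
  deltas:
    - {"dx":0.94,"dy":-0.02,"dz":0,"wx":0,"wy":0,"wz":-0.3,"gripper":255}
    - {"dx":0.94,"dy":-0.02,"dz":0,"wx":0,"wy":0,"wz":-0.3,"gripper":255}
    - {"dx":0.94,"dy":-0.02,"dz":0,"wx":0,"wy":0,"wz":-0.3,"gripper":255}
    - {"dx":0.94,"dy":-0.02,"dz":0,"wx":0,"wy":0,"wz":-0.3,"gripper":255}
    - {"dx":0.94,"dy":-0.02,"dz":0,"wx":0,"wy":0,"wz":-0.3,"gripper":255}
    - {"dx":0.94,"dy":-0.02,"dz":0,"wx":0,"wy":0,"wz":-0.3,"gripper":255}
    - {"dx":0.94,"dy":-0.02,"dz":0,"wx":0,"wy":0,"wz":-0.3,"gripper":255}
    - {"dx":0.94,"dy":-0.02,"dz":0,"wx":0,"wy":0,"wz":-0.3,"gripper":255}
    - {"dx":0.94,"dy":-0.02,"dz":0,"wx":0,"wy":0,"wz":-0.3,"gripper":255}
    - {"dx":0.94,"dy":-0.02,"dz":0,"wx":0,"wy":0,"wz":-0.3,"gripper":255}
    - {"dx":0.94,"dy":-0.02,"dz":0,"wx":0,"wy":0,"wz":-0.3,"gripper":255}
    - {"dx":0.94,"dy":-0.02,"dz":0,"wx":0,"wy":0,"wz":-0.3,"gripper":255}
    - {"dx":0.94,"dy":-0.02,"dz":0,"wx":0,"wy":0,"wz":-0.3,"gripper":255}
    - {"dx":0.94,"dy":-0.02,"dz":0,"wx":0,"wy":0,"wz":-0.3,"gripper":255}
    - {"dx":0.94,"dy":-0.1,"dz":0,"wx":0,"wy":0,"wz":-0.3,"gripper":0}
    - {"dx":0.94,"dy":-0.1,"dz":0,"wx":0,"wy":0,"wz":-0.3,"gripper":0}

```text
time: 4.62
tool_pos: [0.4668, -0.2354, 0.6716]
ee_rot: [3.108, 0.028, 1.109]
wrist_force: [-0.7, 0.8, -0.2]
width: 0.0109
finger_force: 0.0
```

```bash
python3 - <<'E'
from h import *
o=robot.get_obs();print(o["joint_positions"].round(3),o["tool_pos"],o["ee_rot"],o["wrist_force"].round(1))
s=plan([.46,-.06,.42],Ro.from_euler("xyz",[np.pi,0,1.5]),18)
s=plan(Pr(.115,0,.241),Rrack,16,s)
E
```

```text
[-0.564  0.305  0.327 -0.04   2.473 -0.134] [ 0.46684354 -0.23540167  0.67162398] [3.10764375 0.02815805 1.10915602] [-0.7  0.8 -0.2]
18 rows d [ 0.478 -0.164  0.689] w [ 0.013  0.016 -0.181] to [ 0.46 -0.06  0.42]
16 rows d [0.082 0.531 0.378] w [-0.    -0.318 -0.   ] to [ 0.629 -0.081  0.298]
```

carry_out:
  deltas:
    - {"dx":0.48,"dy":-0.16,"dz":0.69,"wx":0.01,"wy":0.02,"wz":-0.18,"gripper":0}
    - {"dx":0.48,"dy":-0.16,"dz":0.69,"wx":0.01,"wy":0.02,"wz":-0.18,"gripper":0}
    - {"dx":0.48,"dy":-0.16,"dz":0.69,"wx":0.01,"wy":0.02,"wz":-0.18,"gripper":0}
    - {"dx":0.48,"dy":-0.16,"dz":0.69,"wx":0.01,"wy":0.02,"wz":-0.18,"gripper":0}
    - {"dx":0.48,"dy":-0.16,"dz":0.69,"wx":0.01,"wy":0.02,"wz":-0.18,"gripper":0}
    - {"dx":0.48,"dy":-0.16,"dz":0.69,"wx":0.01,"wy":0.02,"wz":-0.18,"gripper":0}
    - {"dx":0.48,"dy":-0.16,"dz":0.69,"wx":0.01,"wy":0.02,"wz":-0.18,"gripper":0}
    - {"dx":0.48,"dy":-0.16,"dz":0.69,"wx":0.01,"wy":0.02,"wz":-0.18,"gripper":0}
    - {"dx":0.48,"dy":-0.16,"dz":0.69,"wx":0.01,"wy":0.02,"wz":-0.18,"gripper":0}
    - {"dx":0.48,"dy":-0.16,"dz":0.69,"wx":0.01,"wy":0.02,"wz":-0.18,"gripper":0}
    - {"dx":0.48,"dy":-0.16,"dz":0.69,"wx":0.01,"wy":0.02,"wz":-0.18,"gripper":0}
    - {"dx":0.48,"dy":-0.16,"dz":0.69,"wx":0.01,"wy":0.02,"wz":-0.18,"gripper":0}
    - {"dx":0.48,"dy":-0.16,"dz":0.69,"wx":0.01,"wy":0.02,"wz":-0.18,"gripper":0}
    - {"dx":0.48,"dy":-0.16,"dz":0.69,"wx":0.01,"wy":0.02,"wz":-0.18,"gripper":0}
    - {"dx":0.48,"dy":-0.16,"dz":0.69,"wx":0.01,"wy":0.02,"wz":-0.18,"gripper":0}
    - {"dx":0.48,"dy":-0.16,"dz":0.69,"wx":0.01,"wy":0.02,"wz":-0.18,"gripper":0}
    - {"dx":0.48,"dy":-0.16,"dz":0.69,"wx":0.01,"wy":0.02,"wz":-0.18,"gripper":0}
    - {"dx":0.48,"dy":-0.16,"dz":0.69,"wx":0.01,"wy":0.02,"wz":-0.18,"gripper":0}
    - {"dx":0,"dy":0,"dz":0,"wx":0,"wy":0,"wz":0,"gripper":0}

```text
time: 6.2
tool_pos: [0.4615, -0.0584, 0.4175]
ee_rot: [3.138, -0.009, 1.499]
wrist_force: [0.3, -0.8, 0.2]
width: 0.0939
finger_force: 0.0
```

```bash
python3 - <<'E'
from h import *
o=robot.get_obs();print(o["joint_positions"].round(3),o["tool_pos"],o["ee_rot"],o["wrist_force"].round(1))
s=plan(Pr(.115,0,.241),Rrack,16)
E
```

```text
[-0.253 -0.098  1.329  0.01   1.909 -0.178] [ 0.46145094 -0.05839504  0.41749021] [ 3.13835661 -0.00869582  1.49918871] [ 0.3 -0.8  0.2]
16 rows d [0.073 0.526 0.374] w [ 0.001 -0.323 -0.001] to [ 0.629 -0.081  0.298]
```

carry_out:
  deltas:
    - {"dx":0.07,"dy":0.53,"dz":0.37,"wx":0,"wy":-0.323,"wz":0,"gripper":0}
    - {"dx":0.07,"dy":0.53,"dz":0.37,"wx":0,"wy":-0.323,"wz":0,"gripper":0}
    - {"dx":0.07,"dy":0.53,"dz":0.37,"wx":0,"wy":-0.323,"wz":0,"gripper":0}
    - {"dx":0.07,"dy":0.53,"dz":0.37,"wx":0,"wy":-0.323,"wz":0,"gripper":0}
    - {"dx":0.07,"dy":0.53,"dz":0.37,"wx":0,"wy":-0.323,"wz":0,"gripper":0}
    - {"dx":0.07,"dy":0.53,"dz":0.37,"wx":0,"wy":-0.323,"wz":0,"gripper":0}
    - {"dx":0.07,"dy":0.53,"dz":0.37,"wx":0,"wy":-0.323,"wz":0,"gripper":0}
    - {"dx":0.07,"dy":0.53,"dz":0.37,"wx":0,"wy":-0.323,"wz":0,"gripper":0}
    - {"dx":0.07,"dy":0.53,"dz":0.37,"wx":0,"wy":-0.323,"wz":0,"gripper":0}
    - {"dx":0.07,"dy":0.53,"dz":0.37,"wx":0,"wy":-0.323,"wz":0,"gripper":0}
    - {"dx":0.07,"dy":0.53,"dz":0.37,"wx":0,"wy":-0.323,"wz":0,"gripper":0}
    - {"dx":0.07,"dy":0.53,"dz":0.37,"wx":0,"wy":-0.323,"wz":0,"gripper":0}
    - {"dx":0.07,"dy":0.53,"dz":0.37,"wx":0,"wy":-0.323,"wz":0,"gripper":0}
    - {"dx":0.07,"dy":0.53,"dz":0.37,"wx":0,"wy":-0.323,"wz":0,"gripper":0}
    - {"dx":0.07,"dy":0.53,"dz":0.37,"wx":0,"wy":-0.323,"wz":0,"gripper":0}
    - {"dx":0.07,"dy":0.53,"dz":0.37,"wx":0,"wy":-0.323,"wz":0,"gripper":0}
    - {"dx":0,"dy":0,"dz":0,"wx":0,"wy":0,"wz":0,"gripper":0}
    - {"dx":0,"dy":0,"dz":0,"wx":0,"wy":0,"wz":0,"gripper":0}

```text
time: 7.7
tool_pos: [0.6318, -0.0838, 0.3029]
ee_rot: [3.134, 0.612, 1.492]
wrist_force: [0.3, 0.3, -0.4]
width: 0.0938
finger_force: 0.0
```

```bash
python3 - <<'E'
from h import *
o=robot.get_obs();print(o["joint_positions"].round(3),o["tool_pos"],o["wrist_force"].round(1))
s=plan(Pr(.115,0,.171),Rrack,5)
s=plan(Pr(.115,0,.141),Rrack,5,s)
E
```

```text
[ 0.008  0.309  1.2   -0.614  1.663  0.036] [ 0.6317959  -0.08383988  0.30291539] [ 0.3  0.3 -0.4]
5 rows d [ 0.048 -0.033  0.722] w [ 0.005  0.002 -0.012] to [ 0.626 -0.121  0.241]
5 rows d [0.  0.  0.3] w [0. 0. 0.] to [ 0.625 -0.138  0.216]
```

carry_out:
  deltas:
    - {"dx":0.05,"dy":-0.03,"dz":0.72,"wx":0,"wy":0,"wz":-0.01,"gripper":0}
    - {"dx":0.05,"dy":-0.03,"dz":0.72,"wx":0,"wy":0,"wz":-0.01,"gripper":0}
    - {"dx":0.05,"dy":-0.03,"dz":0.72,"wx":0,"wy":0,"wz":-0.01,"gripper":0}
    - {"dx":0.05,"dy":-0.03,"dz":0.72,"wx":0,"wy":0,"wz":-0.01,"gripper":0}
    - {"dx":0.05,"dy":-0.03,"dz":0.72,"wx":0,"wy":0,"wz":-0.01,"gripper":0}
    - {"dx":0,"dy":0,"dz":0,"wx":0,"wy":0,"wz":0,"gripper":0}
    - {"dx":0,"dy":0,"dz":0,"wx":0,"wy":0,"wz":0,"gripper":0}

```text
time: 8.28
tool_pos: [0.6259, -0.1213, 0.2428]
ee_rot: [3.135, 0.613, 1.497]
wrist_force: [0.3, 0.6, 0.6]
width: 0.0935
finger_force: 0.0
```

```bash
python3 - <<'E'
from h import *
import cv2
o=robot.get_obs();print(o["tool_pos"],o["wrist_force"].round(1))
s=plan(Pr(.115,0,.141),Rrack,5)
a=eyes.snapshot("side")[125:275,265:425,::-1];b=eyes.snapshot("top")[120:270,320:480,::-1]
cv2.imwrite("pics/g1.png",cv2.resize(np.hstack([a,b]),None,fx=2.5,fy=2.5,interpolation=cv2.INTER_CUBIC))
E
```

```text
[ 0.62587312 -0.12128602  0.24279729] [0.3 0.6 0.6]
5 rows d [0.012 0.001 0.313] w [ 0.007  0.002 -0.006] to [ 0.625 -0.138  0.216]
```

View pics/g1.png

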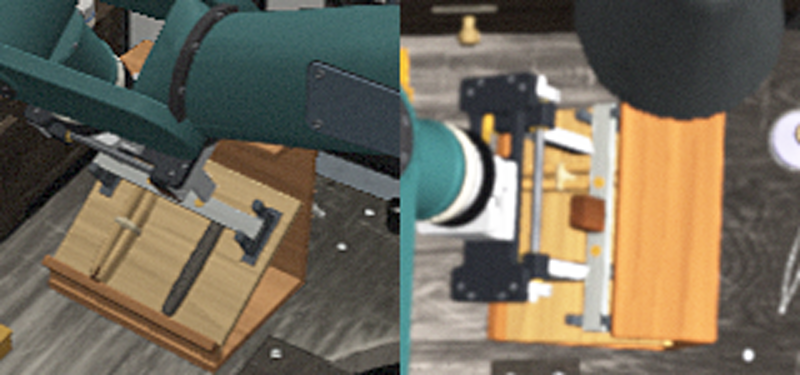

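The gripper straddles the block: in the top crop the fingers are at rows ~135 and ~270, and the block is at (587,212). I'll descend, close and watch the force.

carry_out:
  deltas:
    - {"dx":0.01,"dy":0,"dz":0.31,"wx":0,"wy":0,"wz":0,"gripper":0}
    - {"dx":0.01,"dy":0,"dz":0.31,"wx":0,"wy":0,"wz":0,"gripper":0}
    - {"dx":0.01,"dy":0,"dz":0.31,"wx":0,"wy":0,"wz":0,"gripper":0}
    - {"dx":0.01,"dy":0,"dz":0.31,"wx":0,"wy":0,"wz":0,"gripper":0}
    - {"dx":0.01,"dy":0,"dz":0.31,"wx":0,"wy":0,"wz":0,"gripper":0}
    - {"dx":0,"dy":0,"dz":0,"wx":0,"wy":0,"wz":0,"gripper":0}
    - {"dx":0,"dy":0,"dz":0,"wx":0,"wy":0,"wz":0,"gripper":0}

```text
time: 8.97
tool_pos: [0.625, -0.1381, 0.2152]
ee_rot: [3.137, 0.613, 1.499]
wrist_force: [0.1, -0.2, -0.6]
width: 0.0941
finger_force: 0.0
```

carry_out:
  deltas:
    - {"dx":0,"dy":0,"dz":0,"wx":0,"wy":0,"wz":0,"gripper":255}
    - {"dx":0,"dy":0,"dz":0,"wx":0,"wy":0,"wz":0,"gripper":255}
    - {"dx":0,"dy":0,"dz":0,"wx":0,"wy":0,"wz":0,"gripper":255}
    - {"dx":0,"dy":0,"dz":0,"wx":0,"wy":0,"wz":0,"gripper":255}
    - {"dx":0,"dy":0,"dz":0,"wx":0,"wy":0,"wz":0,"gripper":255}
    - {"dx":0,"dy":0,"dz":0,"wx":0,"wy":0,"wz":0,"gripper":255}
    - {"dx":0,"dy":0,"dz":0,"wx":0,"wy":0,"wz":0,"gripper":255}
    - {"dx":0,"dy":0,"dz":0,"wx":0,"wy":0,"wz":0,"gripper":255}
    - {"dx":0,"dy":0,"dz":0,"wx":0,"wy":0,"wz":0,"gripper":255}
    - {"dx":0,"dy":0,"dz":0,"wx":0,"wy":0,"wz":0,"gripper":255}

```text
time: 9.8
tool_pos: [0.6252, -0.1378, 0.2161]
ee_rot: [3.136, 0.613, 1.498]
wrist_force: [-3.5, -0.1, -0.3]
width: 0.0305
finger_force: 0.6
```

Width is 30 mm, so the block is between the pads. I'll let the grip build, then check.

carry_out:
  deltas:
    - {"dx":0,"dy":0,"dz":0,"wx":0,"wy":0,"wz":0,"gripper":255}
    - {"dx":0,"dy":0,"dz":0,"wx":0,"wy":0,"wz":0,"gripper":255}
    - {"dx":0,"dy":0,"dz":0,"wx":0,"wy":0,"wz":0,"gripper":255}
    - {"dx":0,"dy":0,"dz":0,"wx":0,"wy":0,"wz":0,"gripper":255}

```text
time: 10.13
tool_pos: [0.6252, -0.1377, 0.2162]
ee_rot: [3.136, 0.613, 1.498]
wrist_force: [-0.9, 1.1, 0.7]
width: 0.0298
finger_force: 30.0
```

carry_out:
  deltas:
    - {"dx":0,"dy":0,"dz":-0.1,"wx":0,"wy":0,"wz":0,"gripper":255}
    - {"dx":0,"dy":0,"dz":-0.1,"wx":0,"wy":0,"wz":0,"gripper":255}
    - {"dx":0,"dy":0,"dz":-0.1,"wx":0,"wy":0,"wz":0,"gripper":255}

```text
time: 10.38
tool_pos: [0.6253, -0.1346, 0.2206]
ee_rot: [3.136, 0.613, 1.499]
wrist_force: [0.4, -1.9, -2.2]
width: 0.0297
finger_force: 30.0
```

carry_out:
  deltas:
    - {"dx":0,"dy":0,"dz":-0.2,"wx":0,"wy":0,"wz":0,"gripper":255}
    - {"dx":0,"dy":0,"dz":-0.2,"wx":0,"wy":0,"wz":0,"gripper":255}
    - {"dx":0,"dy":0,"dz":-0.2,"wx":0,"wy":0,"wz":0,"gripper":255}
    - {"dx":0,"dy":0,"dz":-0.2,"wx":0,"wy":0,"wz":0,"gripper":255}
    - {"dx":0,"dy":0,"dz":-0.2,"wx":0,"wy":0,"wz":0,"gripper":255}
    - {"dx":0,"dy":0,"dz":-0.2,"wx":0,"wy":0,"wz":0,"gripper":255}
    - {"dx":0,"dy":0,"dz":-0.3,"wx":0,"wy":0,"wz":0,"gripper":255}
    - {"dx":0,"dy":0,"dz":-0.3,"wx":0,"wy":0,"wz":0,"gripper":255}
    - {"dx":0,"dy":0,"dz":-0.5,"wx":0,"wy":0,"wz":0,"gripper":255}
    - {"dx":0,"dy":0,"dz":-0.5,"wx":0,"wy":0,"wz":0,"gripper":255}
    - {"dx":0,"dy":0,"dz":-0.5,"wx":0,"wy":0,"wz":0,"gripper":255}
    - {"dx":0,"dy":0,"dz":-0.5,"wx":0,"wy":0,"wz":0,"gripper":255}
    - {"dx":0,"dy":0,"dz":-0.5,"wx":0,"wy":0,"wz":0,"gripper":255}

```text
time: 11.47
tool_pos: [0.6287, -0.0842, 0.2926]
ee_rot: [3.134, 0.613, 1.498]
wrist_force: [-0.2, 0.4, -2.6]
width: 0.0297
finger_force: 30.0
```

```bash
python3 - <<'E'
from h import *
p,R,o=cur();print(p,o["wrist_force"].round(1),o["finger_force"],o["joint_positions"].round(2))
# bar underside is 33+78=111 mm ahead of TCP; trough mid at tray (-.0855,0,.004)
g=T(pt,(-.0855,0,.004))[0]; print(g)
h=lambda z:g+[0,0,.111+z]
s=plan(h(.14),Rt(),22)
s=plan(h(.015),Rt(),12,s)
E
```

```text
[ 0.62867603 -0.08417918  0.29257249] [-0.2  0.4 -2.6] 29.95803862810135 [ 0.01  0.3   1.23 -0.61  1.64  0.04]
[0.60300994 0.28446321 0.004     ]
22 rows d [ 0.839 -0.019 -0.187] w [-0.026  0.231 -0.088] to [0.603 0.284 0.255]
12 rows d [-0.    -0.     0.521] w [0. 0. 0.] to [0.603 0.284 0.13 ]
```

carry_out:
  deltas:
    - {"dx":0.84,"dy":-0.02,"dz":-0.19,"wx":-0.03,"wy":0.23,"wz":-0.09,"gripper":255}
    - {"dx":0.84,"dy":-0.02,"dz":-0.19,"wx":-0.03,"wy":0.23,"wz":-0.09,"gripper":255}
    - {"dx":0.84,"dy":-0.02,"dz":-0.19,"wx":-0.03,"wy":0.23,"wz":-0.09,"gripper":255}
    - {"dx":0.84,"dy":-0.02,"dz":-0.19,"wx":-0.03,"wy":0.23,"wz":-0.09,"gripper":255}
    - {"dx":0.84,"dy":-0.02,"dz":-0.19,"wx":-0.03,"wy":0.23,"wz":-0.09,"gripper":255}
    - {"dx":0.84,"dy":-0.02,"dz":-0.19,"wx":-0.03,"wy":0.23,"wz":-0.09,"gripper":255}
    - {"dx":0.84,"dy":-0.02,"dz":-0.19,"wx":-0.03,"wy":0.23,"wz":-0.09,"gripper":255}
    - {"dx":0.84,"dy":-0.02,"dz":-0.19,"wx":-0.03,"wy":0.23,"wz":-0.09,"gripper":255}
    - {"dx":0.84,"dy":-0.02,"dz":-0.19,"wx":-0.03,"wy":0.23,"wz":-0.09,"gripper":255}
    - {"dx":0.84,"dy":-0.02,"dz":-0.19,"wx":-0.03,"wy":0.23,"wz":-0.09,"gripper":255}
    - {"dx":0.84,"dy":-0.02,"dz":-0.19,"wx":-0.03,"wy":0.23,"wz":-0.09,"gripper":255}

```text
time: 12.38
tool_pos: [0.6262, 0.0989, 0.2447]
ee_rot: [-3.129, 0.308, 1.63]
wrist_force: [0.1, 0.3, -1.9]
width: 0.0299
finger_force: 30.0
```

carry_out:
  deltas:
    - {"dx":0.84,"dy":-0.02,"dz":-0.19,"wx":-0.03,"wy":0.23,"wz":-0.09,"gripper":255}
    - {"dx":0.84,"dy":-0.02,"dz":-0.19,"wx":-0.03,"wy":0.23,"wz":-0.09,"gripper":255}
    - {"dx":0.84,"dy":-0.02,"dz":-0.19,"wx":-0.03,"wy":0.23,"wz":-0.09,"gripper":255}
    - {"dx":0.84,"dy":-0.02,"dz":-0.19,"wx":-0.03,"wy":0.23,"wz":-0.09,"gripper":255}
    - {"dx":0.84,"dy":-0.02,"dz":-0.19,"wx":-0.03,"wy":0.23,"wz":-0.09,"gripper":255}
    - {"dx":0.84,"dy":-0.02,"dz":-0.19,"wx":-0.03,"wy":0.23,"wz":-0.09,"gripper":255}
    - {"dx":0.84,"dy":-0.02,"dz":-0.19,"wx":-0.03,"wy":0.23,"wz":-0.09,"gripper":255}
    - {"dx":0.84,"dy":-0.02,"dz":-0.19,"wx":-0.03,"wy":0.23,"wz":-0.09,"gripper":255}
    - {"dx":0.84,"dy":-0.02,"dz":-0.19,"wx":-0.03,"wy":0.23,"wz":-0.09,"gripper":255}
    - {"dx":0.84,"dy":-0.02,"dz":-0.19,"wx":-0.03,"wy":0.23,"wz":-0.09,"gripper":255}
    - {"dx":0.84,"dy":-0.02,"dz":-0.19,"wx":-0.03,"wy":0.23,"wz":-0.09,"gripper":255}
    - {"dx":0,"dy":0,"dz":0,"wx":0,"wy":0,"wz":0,"gripper":255}
    - {"dx":0,"dy":0,"dz":0,"wx":0,"wy":0,"wz":0,"gripper":255}

```text
time: 13.47
tool_pos: [0.601, 0.2846, 0.2548]
ee_rot: [3.132, 0.006, 1.749]
wrist_force: [0.2, -0.8, -2.4]
width: 0.0298
finger_force: 30.0
```

```bash
python3 - <<'E'
from h import *
p,R,o=cur();print(p,o["wrist_force"].round(1),o["finger_force"],o["joint_positions"].round(2))
g=T(pt,(-.0855,0,.004))[0]
s=plan(g+[0,0,.126],Rt(),12)
E
```

```text
[0.60101115 0.2846327  0.25479027] [ 0.2 -0.8 -2.4] 29.958141446113586 [ 0.36  0.35  1.15 -0.01  1.63  0.18]
12 rows d [-0.     0.005  0.52 ] w [0.006 0.004 0.006] to [0.603 0.284 0.13 ]
```

carry_out:
  deltas:
    - {"dx":0,"dy":0.01,"dz":0.52,"wx":0.01,"wy":0,"wz":0.01,"gripper":255}
    - {"dx":0,"dy":0.01,"dz":0.52,"wx":0.01,"wy":0,"wz":0.01,"gripper":255}
    - {"dx":0,"dy":0.01,"dz":0.52,"wx":0.01,"wy":0,"wz":0.01,"gripper":255}
    - {"dx":0,"dy":0.01,"dz":0.52,"wx":0.01,"wy":0,"wz":0.01,"gripper":255}
    - {"dx":0,"dy":0.01,"dz":0.52,"wx":0.01,"wy":0,"wz":0.01,"gripper":255}
    - {"dx":0,"dy":0.01,"dz":0.52,"wx":0.01,"wy":0,"wz":0.01,"gripper":255}
    - {"dx":0,"dy":0.01,"dz":0.52,"wx":0.01,"wy":0,"wz":0.01,"gripper":255}
    - {"dx":0,"dy":0.01,"dz":0.52,"wx":0.01,"wy":0,"wz":0.01,"gripper":255}
    - {"dx":0,"dy":0.01,"dz":0.52,"wx":0.01,"wy":0,"wz":0.01,"gripper":255}
    - {"dx":0,"dy":0.01,"dz":0.52,"wx":0.01,"wy":0,"wz":0.01,"gripper":255}
    - {"dx":0,"dy":0.01,"dz":0.52,"wx":0.01,"wy":0,"wz":0.01,"gripper":255}
    - {"dx":0,"dy":0.01,"dz":0.52,"wx":0.01,"wy":0,"wz":0.01,"gripper":255}
    - {"dx":0,"dy":0,"dz":0,"wx":0,"wy":0,"wz":0,"gripper":255}
    - {"dx":0,"dy":0,"dz":0,"wx":0,"wy":0,"wz":0,"gripper":255}

```text
time: 14.63
tool_pos: [0.6033, 0.2842, 0.1281]
ee_rot: [-3.134, 0.005, 1.734]
wrist_force: [0.2, 1.1, -2.3]
width: 0.0297
finger_force: 30.0
```

carry_out:
  deltas:
    - {"dx":0,"dy":0,"dz":0.2,"wx":0,"wy":0,"wz":0,"gripper":255}
    - {"dx":0,"dy":0,"dz":0.2,"wx":0,"wy":0,"wz":0,"gripper":255}
    - {"dx":0,"dy":0,"dz":0.1,"wx":0,"wy":0,"wz":0,"gripper":255}
    - {"dx":0,"dy":0,"dz":0.05,"wx":0,"wy":0,"wz":0,"gripper":255}
    - {"dx":0,"dy":0,"dz":0,"wx":0,"wy":0,"wz":0,"gripper":255}

```text
time: 15.05
tool_pos: [0.6035, 0.2843, 0.1181]
ee_rot: [-3.135, 0.004, 1.734]
wrist_force: [-0.2, -0.3, -1.4]
width: 0.03
finger_force: 30.0
```

carry_out:
  deltas:
    - {"dx":0,"dy":0,"dz":0.08,"wx":0,"wy":0,"wz":0,"gripper":255}
    - {"dx":0,"dy":0,"dz":0.05,"wx":0,"wy":0,"wz":0,"gripper":255}
    - {"dx":0,"dy":0,"dz":0,"wx":0,"wy":0,"wz":0,"gripper":255}

```text
time: 15.3
tool_pos: [0.6035, 0.2843, 0.1155]
ee_rot: [-3.135, 0.004, 1.734]
wrist_force: [-0.3, -0.1, -2.5]
width: 0.03
finger_force: 30.0
```

carry_out:
  deltas:
    - {"dx":0,"dy":0,"dz":0.05,"wx":0,"wy":0,"wz":0,"gripper":255}
    - {"dx":0,"dy":0,"dz":0.05,"wx":0,"wy":0,"wz":0,"gripper":255}
    - {"dx":0,"dy":0,"dz":0,"wx":0,"wy":0,"wz":0,"gripper":255}

```text
time: 15.55
tool_pos: [0.6038, 0.2844, 0.1147]
ee_rot: [-3.137, 0.004, 1.734]
wrist_force: [-1.2, 0.5, 0.4]
width: 0.0298
finger_force: 30.0
```

Contact: the bar's weight is off the wrist. I'll release and lift.

carry_out:
  deltas:
    - {"dx":0,"dy":0,"dz":0,"wx":0,"wy":0,"wz":0,"gripper":0}
    - {"dx":0,"dy":0,"dz":0,"wx":0,"wy":0,"wz":0,"gripper":0}
    - {"dx":0,"dy":0,"dz":0,"wx":0,"wy":0,"wz":0,"gripper":0}
    - {"dx":0,"dy":0,"dz":0,"wx":0,"wy":0,"wz":0,"gripper":0}
    - {"dx":0,"dy":0,"dz":0,"wx":0,"wy":0,"wz":0,"gripper":0}
    - {"dx":0,"dy":0,"dz":0,"wx":0,"wy":0,"wz":0,"gripper":0}
    - {"dx":0,"dy":0,"dz":-0.5,"wx":0,"wy":0,"wz":0,"gripper":0}
    - {"dx":0,"dy":0,"dz":-1,"wx":0,"wy":0,"wz":0,"gripper":0}
    - {"dx":0,"dy":0,"dz":-1,"wx":0,"wy":0,"wz":0,"gripper":0}
    - {"dx":0,"dy":0,"dz":-1,"wx":0,"wy":0,"wz":0,"gripper":0}
    - {"dx":0,"dy":0,"dz":-1,"wx":0,"wy":0,"wz":0,"gripper":0}
    - {"dx":0,"dy":0,"dz":-1,"wx":0,"wy":0,"wz":0,"gripper":0}
    - {"dx":0,"dy":0,"dz":-1,"wx":0,"wy":0,"wz":0,"gripper":0}
    - {"dx":0,"dy":0,"dz":0,"wx":0,"wy":0,"wz":0,"gripper":0}

```text
time: 16.72
tool_pos: [0.6059, 0.2856, 0.2505]
ee_rot: [3.137, 0.002, 1.734]
wrist_force: [-0.1, 0.1, 1.8]
width: 0.0941
finger_force: 0.0
```

```bash
cat > t.py <<'E'
from h import *
p,R,o=cur();print(p,o["wrist_force"].round(1),o["width"],o["joint_positions"].round(2))
# clamp grasp: U=.075, y=.045; tips 5 mm off the board -> TCP at N=.102
s=plan(Pr(.075,.045,.24),Rrack,24)
s=plan(Pr(.075,.045,.102),Rrack,12,s)
E
python3 t.py; python3 - <<'E'
from h import *
import cv2
# clamp / file lateral position from original images: dark file mask and model points
I=cv2.imread("pics/top0.png")
for nm,uv,n in(("clamp mid",(363.9,190.5),.0135),("file",(375,228.7),.0095)):
    o,d=ray("top",uv)
    q=Ro.from_euler("z",-pr[2]).apply(np.array([o-[pr[0],pr[1],0],d])); o2=q[0]-foot
    k=(n-o2@N)/(q[1]@N); x=o2+k*q[1]; print(nm,"U,y,N mm",(x@U*1e3).round(1),(x[1]*1e3).round(1))
cv2.imwrite("pics/bar.png",np.hstack([eyes.snapshot("top")[130:290,150:450,::-1]]).repeat(2,0).repeat(2,1))
E
```

```text
[0.60585669 0.28560946 0.25049446] [-0.1  0.1  1.8] 0.09408163924589602 [ 0.36  0.37  1.14 -0.    1.63  0.19]
24 rows d [-0.707  0.109  0.16 ] w [ 0.026 -0.211  0.078] to [ 0.676 -0.052  0.275]
12 rows d [ 0.    -0.     0.575] w [0. 0. 0.] to [ 0.67  -0.131  0.162]
clamp mid U,y,N mm 6.4 44.1
file U,y,N mm 38.5 -45.0
```

View pics/bar.png

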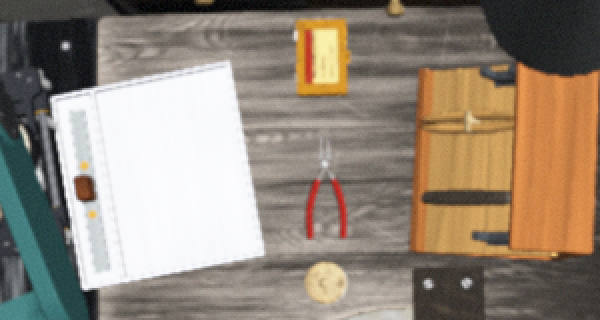

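The picture shows the bar lying in the trough, block at (85,187), with both tools undisturbed in the rack (clamp at (465,122), file at (465,198)). Next is the clamp.

carry_out:
  deltas:
    - {"dx":-0.71,"dy":0.11,"dz":0.16,"wx":0.026,"wy":-0.211,"wz":0.078,"gripper":0}
    - {"dx":-0.71,"dy":0.11,"dz":0.16,"wx":0.026,"wy":-0.211,"wz":0.078,"gripper":0}
    - {"dx":-0.71,"dy":0.11,"dz":0.16,"wx":0.026,"wy":-0.211,"wz":0.078,"gripper":0}
    - {"dx":-0.71,"dy":0.11,"dz":0.16,"wx":0.026,"wy":-0.211,"wz":0.078,"gripper":0}
    - {"dx":-0.71,"dy":0.11,"dz":0.16,"wx":0.026,"wy":-0.211,"wz":0.078,"gripper":0}
    - {"dx":-0.71,"dy":0.11,"dz":0.16,"wx":0.026,"wy":-0.211,"wz":0.078,"gripper":0}
    - {"dx":-0.71,"dy":0.11,"dz":0.16,"wx":0.026,"wy":-0.211,"wz":0.078,"gripper":0}
    - {"dx":-0.71,"dy":0.11,"dz":0.16,"wx":0.026,"wy":-0.211,"wz":0.078,"gripper":0}
    - {"dx":-0.71,"dy":0.11,"dz":0.16,"wx":0.026,"wy":-0.211,"wz":0.078,"gripper":0}
    - {"dx":-0.71,"dy":0.11,"dz":0.16,"wx":0.026,"wy":-0.211,"wz":0.078,"gripper":0}
    - {"dx":-0.71,"dy":0.11,"dz":0.16,"wx":0.026,"wy":-0.211,"wz":0.078,"gripper":0}
    - {"dx":-0.71,"dy":0.11,"dz":0.16,"wx":0.026,"wy":-0.211,"wz":0.078,"gripper":0}

```text
time: 17.77
tool_pos: [0.6496, 0.1136, 0.229]
ee_rot: [-3.113, 0.313, 1.625]
wrist_force: [0.5, -0.1, 0.3]
width: 0.0937
finger_force: 0.0
```

carry_out:
  deltas:
    - {"dx":-0.71,"dy":0.11,"dz":0.16,"wx":0.026,"wy":-0.211,"wz":0.078,"gripper":0}
    - {"dx":-0.71,"dy":0.11,"dz":0.16,"wx":0.026,"wy":-0.211,"wz":0.078,"gripper":0}
    - {"dx":-0.71,"dy":0.11,"dz":0.16,"wx":0.026,"wy":-0.211,"wz":0.078,"gripper":0}
    - {"dx":-0.71,"dy":0.11,"dz":0.16,"wx":0.026,"wy":-0.211,"wz":0.078,"gripper":0}
    - {"dx":-0.71,"dy":0.11,"dz":0.16,"wx":0.026,"wy":-0.211,"wz":0.078,"gripper":0}
    - {"dx":-0.71,"dy":0.11,"dz":0.16,"wx":0.026,"wy":-0.211,"wz":0.078,"gripper":0}
    - {"dx":-0.71,"dy":0.11,"dz":0.16,"wx":0.026,"wy":-0.211,"wz":0.078,"gripper":0}
    - {"dx":-0.71,"dy":0.11,"dz":0.16,"wx":0.026,"wy":-0.211,"wz":0.078,"gripper":0}
    - {"dx":-0.71,"dy":0.11,"dz":0.16,"wx":0.026,"wy":-0.211,"wz":0.078,"gripper":0}
    - {"dx":-0.71,"dy":0.11,"dz":0.16,"wx":0.026,"wy":-0.211,"wz":0.078,"gripper":0}
    - {"dx":-0.71,"dy":0.11,"dz":0.16,"wx":0.026,"wy":-0.211,"wz":0.078,"gripper":0}
    - {"dx":-0.71,"dy":0.11,"dz":0.16,"wx":0.026,"wy":-0.211,"wz":0.078,"gripper":0}
    - {"dx":0,"dy":0,"dz":0,"wx":0,"wy":0,"wz":0,"gripper":0}
    - {"dx":0,"dy":0,"dz":0,"wx":0,"wy":0,"wz":0,"gripper":0}

```text
time: 18.93
tool_pos: [0.6753, -0.055, 0.2682]
ee_rot: [-3.13, 0.616, 1.506]
wrist_force: [-0.5, 0.2, -0.3]
width: 0.0938
finger_force: 0.0
```

```bash
python3 - <<'E'
from h import *
p,R,o=cur();print(p,o["wrist_force"].round(1),o["joint_positions"].round(2))
s=plan(Pr(.072,.044,.103),Rrack,12)
E
```

```text
[ 0.67529976 -0.05502776  0.2682163 ] [-0.5  0.2 -0.3] [ 0.05  0.43  1.11 -0.61  1.67  0.08]
12 rows d [0.009 0.    0.542] w [-0.006  0.004  0.003] to [ 0.67  -0.128  0.161]
```

carry_out:
  deltas:
    - {"dx":0.01,"dy":0,"dz":0.54,"wx":0,"wy":0,"wz":0,"gripper":0}
    - {"dx":0.01,"dy":0,"dz":0.54,"wx":0,"wy":0,"wz":0,"gripper":0}
    - {"dx":0.01,"dy":0,"dz":0.54,"wx":0,"wy":0,"wz":0,"gripper":0}
    - {"dx":0.01,"dy":0,"dz":0.54,"wx":0,"wy":0,"wz":0,"gripper":0}
    - {"dx":0.01,"dy":0,"dz":0.54,"wx":0,"wy":0,"wz":0,"gripper":0}
    - {"dx":0.01,"dy":0,"dz":0.54,"wx":0,"wy":0,"wz":0,"gripper":0}
    - {"dx":0.01,"dy":0,"dz":0.54,"wx":0,"wy":0,"wz":0,"gripper":0}
    - {"dx":0.01,"dy":0,"dz":0.54,"wx":0,"wy":0,"wz":0,"gripper":0}
    - {"dx":0.01,"dy":0,"dz":0.54,"wx":0,"wy":0,"wz":0,"gripper":0}
    - {"dx":0.01,"dy":0,"dz":0.54,"wx":0,"wy":0,"wz":0,"gripper":0}
    - {"dx":0.01,"dy":0,"dz":0.54,"wx":0,"wy":0,"wz":0,"gripper":0}
    - {"dx":0.01,"dy":0,"dz":0.5,"wx":0,"wy":0,"wz":0,"gripper":0}
    - {"dx":0,"dy":0,"dz":0,"wx":0,"wy":0,"wz":0,"gripper":0}
    - {"dx":0,"dy":0,"dz":0,"wx":0,"wy":0,"wz":0,"gripper":0}

```text
time: 20.1
tool_pos: [0.6691, -0.1267, 0.1614]
ee_rot: [-3.129, 0.617, 1.507]
wrist_force: [0.3, -0.9, 0.8]
width: 0.0941
finger_force: 0.0
```

carry_out:
  deltas:
    - {"dx":0,"dy":0,"dz":0,"wx":0,"wy":0,"wz":0,"gripper":255}
    - {"dx":0,"dy":0,"dz":0,"wx":0,"wy":0,"wz":0,"gripper":255}
    - {"dx":0,"dy":0,"dz":0,"wx":0,"wy":0,"wz":0,"gripper":255}
    - {"dx":0,"dy":0,"dz":0,"wx":0,"wy":0,"wz":0,"gripper":255}
    - {"dx":0,"dy":0,"dz":0,"wx":0,"wy":0,"wz":0,"gripper":255}
    - {"dx":0,"dy":0,"dz":0,"wx":0,"wy":0,"wz":0,"gripper":255}
    - {"dx":0,"dy":0,"dz":0,"wx":0,"wy":0,"wz":0,"gripper":255}
    - {"dx":0,"dy":0,"dz":0,"wx":0,"wy":0,"wz":0,"gripper":255}
    - {"dx":0,"dy":0,"dz":0,"wx":0,"wy":0,"wz":0,"gripper":255}
    - {"dx":0,"dy":0,"dz":0,"wx":0,"wy":0,"wz":0,"gripper":255}
    - {"dx":0,"dy":0,"dz":0,"wx":0,"wy":0,"wz":0,"gripper":255}
    - {"dx":0,"dy":0,"dz":0,"wx":0,"wy":0,"wz":0,"gripper":255}
    - {"dx":0,"dy":0,"dz":0,"wx":0,"wy":0,"wz":0,"gripper":255}
    - {"dx":0,"dy":0,"dz":0,"wx":0,"wy":0,"wz":0,"gripper":255}

```text
time: 21.27
tool_pos: [0.6694, -0.1265, 0.1624]
ee_rot: [-3.131, 0.617, 1.507]
wrist_force: [-0.4, -0.6, 0.3]
width: 0.0243
finger_force: 28.4
```

carry_out:
  deltas:
    - {"dx":0,"dy":0,"dz":-0.3,"wx":0,"wy":0,"wz":0,"gripper":255}
    - {"dx":0,"dy":0,"dz":-0.5,"wx":0,"wy":0,"wz":0,"gripper":255}
    - {"dx":0,"dy":0,"dz":-0.5,"wx":0,"wy":0,"wz":0,"gripper":255}
    - {"dx":0,"dy":0,"dz":-0.5,"wx":0,"wy":0,"wz":0,"gripper":255}
    - {"dx":0,"dy":0,"dz":-0.5,"wx":0,"wy":0,"wz":0,"gripper":255}
    - {"dx":0,"dy":0,"dz":-0.5,"wx":0,"wy":0,"wz":0,"gripper":255}
    - {"dx":0,"dy":0,"dz":-0.5,"wx":0,"wy":0,"wz":0,"gripper":255}
    - {"dx":0,"dy":0,"dz":-0.5,"wx":0,"wy":0,"wz":0,"gripper":255}
    - {"dx":0,"dy":0,"dz":-0.5,"wx":0,"wy":0,"wz":0,"gripper":255}
    - {"dx":0,"dy":0,"dz":-0.5,"wx":0,"wy":0,"wz":0,"gripper":255}
    - {"dx":0,"dy":0,"dz":-0.5,"wx":0,"wy":0,"wz":0,"gripper":255}
    - {"dx":0,"dy":0,"dz":-0.5,"wx":0,"wy":0,"wz":0,"gripper":255}
    - {"dx":0,"dy":0,"dz":0,"wx":0,"wy":0,"wz":0,"gripper":255}

```text
time: 22.35
tool_pos: [0.6757, -0.0582, 0.2597]
ee_rot: [-3.136, 0.616, 1.505]
wrist_force: [0.2, 0.1, -0.3]
width: 0.0247
finger_force: 28.4
```

```bash
cat >> h.py <<'E'
def bc(p): # board coords (U,y,N) of a world point
    q=Ro.from_euler("z",-pr[2]).apply(np.array(p)-[pr[0],pr[1],0])-foot;return np.array([q@U,q[1],q@N])
E
python3 - <<'E'
from h import *
p,R,o=cur();print(p,o["wrist_force"].round(1),o["finger_force"],o["width"],o["joint_positions"].round(2))
b=bc([.6694,-.1265,.1624]);print(b)
g=T(pt,(.06,0,.004))[0]; Rg=Rt(-np.pi/2)
tgt=g+Rg.apply([.075-b[0],0,0])
s=plan(tgt+[0,0,b[2]+.11],Rg,24)
s=plan(tgt+[0,0,b[2]+.01],Rg,12,s)
E
```

```text
[ 0.67570762 -0.05824827  0.25965868] [ 0.2  0.1 -0.3] 28.442784469225444 0.024748192088250607 [ 0.05  0.43  1.12 -0.61  1.65  0.08]
[0.07185849 0.04363784 0.10523006]
24 rows d [ 0.284 -0.378 -0.032] w [0.141 0.182 0.447] to [0.631 0.142 0.219]
12 rows d [ 0.    -0.     0.417] w [0. 0. 0.] to [0.631 0.142 0.119]
```

carry_out:
  deltas:
    - {"dx":0.284,"dy":-0.378,"dz":-0.032,"wx":0.141,"wy":0.182,"wz":0.447,"gripper":255}
    - {"dx":0.284,"dy":-0.378,"dz":-0.032,"wx":0.141,"wy":0.182,"wz":0.447,"gripper":255}
    - {"dx":0.284,"dy":-0.378,"dz":-0.032,"wx":0.141,"wy":0.182,"wz":0.447,"gripper":255}
    - {"dx":0.284,"dy":-0.378,"dz":-0.032,"wx":0.141,"wy":0.182,"wz":0.447,"gripper":255}
    - {"dx":0.284,"dy":-0.378,"dz":-0.032,"wx":0.141,"wy":0.182,"wz":0.447,"gripper":255}
    - {"dx":0.284,"dy":-0.378,"dz":-0.032,"wx":0.141,"wy":0.182,"wz":0.447,"gripper":255}
    - {"dx":0.284,"dy":-0.378,"dz":-0.032,"wx":0.141,"wy":0.182,"wz":0.447,"gripper":255}
    - {"dx":0.284,"dy":-0.378,"dz":-0.032,"wx":0.141,"wy":0.182,"wz":0.447,"gripper":255}
    - {"dx":0.284,"dy":-0.378,"dz":-0.032,"wx":0.141,"wy":0.182,"wz":0.447,"gripper":255}
    - {"dx":0.284,"dy":-0.378,"dz":-0.032,"wx":0.141,"wy":0.182,"wz":0.447,"gripper":255}
    - {"dx":0.284,"dy":-0.378,"dz":-0.032,"wx":0.141,"wy":0.182,"wz":0.447,"gripper":255}
    - {"dx":0.284,"dy":-0.378,"dz":-0.032,"wx":0.141,"wy":0.182,"wz":0.447,"gripper":255}

```text
time: 23.35
tool_pos: [0.6161, 0.0305, 0.2265]
ee_rot: [3.035, 0.31, 0.8]
wrist_force: [1.2, -0.2, -0.5]
width: 0.0242
finger_force: 28.4
```

carry_out:
  deltas:
    - {"dx":0.284,"dy":-0.378,"dz":-0.032,"wx":0.141,"wy":0.182,"wz":0.447,"gripper":255}
    - {"dx":0.284,"dy":-0.378,"dz":-0.032,"wx":0.141,"wy":0.182,"wz":0.447,"gripper":255}
    - {"dx":0.284,"dy":-0.378,"dz":-0.032,"wx":0.141,"wy":0.182,"wz":0.447,"gripper":255}
    - {"dx":0.284,"dy":-0.378,"dz":-0.032,"wx":0.141,"wy":0.182,"wz":0.447,"gripper":255}
    - {"dx":0.284,"dy":-0.378,"dz":-0.032,"wx":0.141,"wy":0.182,"wz":0.447,"gripper":255}
    - {"dx":0.284,"dy":-0.378,"dz":-0.032,"wx":0.141,"wy":0.182,"wz":0.447,"gripper":255}
    - {"dx":0.284,"dy":-0.378,"dz":-0.032,"wx":0.141,"wy":0.182,"wz":0.447,"gripper":255}
    - {"dx":0.284,"dy":-0.378,"dz":-0.032,"wx":0.141,"wy":0.182,"wz":0.447,"gripper":255}
    - {"dx":0.284,"dy":-0.378,"dz":-0.032,"wx":0.141,"wy":0.182,"wz":0.447,"gripper":255}
    - {"dx":0.284,"dy":-0.378,"dz":-0.032,"wx":0.141,"wy":0.182,"wz":0.447,"gripper":255}
    - {"dx":0.284,"dy":-0.378,"dz":-0.032,"wx":0.141,"wy":0.182,"wz":0.447,"gripper":255}
    - {"dx":0.284,"dy":-0.378,"dz":-0.032,"wx":0.141,"wy":0.182,"wz":0.447,"gripper":255}
    - {"dx":0,"dy":0,"dz":0,"wx":0,"wy":0,"wz":0,"gripper":255}
    - {"dx":0,"dy":0,"dz":0,"wx":0,"wy":0,"wz":0,"gripper":255}
    - {"dx":0,"dy":0,"dz":0,"wx":0,"wy":0,"wz":0,"gripper":255}

```text
time: 24.6
tool_pos: [0.6297, 0.1399, 0.2166]
ee_rot: [3.141, 0.006, 0.171]
wrist_force: [0.9, -0.0, -1.2]
width: 0.0245
finger_force: 28.4
```

```bash
python3 - <<'E'
from h import *
p,R,o=cur();print(p,o["wrist_force"].round(1),o["finger_force"],o["width"],o["joint_positions"].round(2))
Rg=Rt(-np.pi/2);g=T(pt,(.06,0,.004))[0];tgt=g+Rg.apply([.003,0,0])
s=plan(tgt+[0,0,.105+.01],Rg,12)
E
```

```text
[0.62967936 0.13991676 0.21655796] [ 0.9 -0.  -1.2] 28.447293724457268 0.024477757369816368 [ 0.13  0.33  1.25 -0.    1.56  1.53]
12 rows d [ 0.006 -0.006  0.406] w [0.    0.004 0.   ] to [0.631 0.142 0.119]
```

carry_out:
  deltas:
    - {"dx":0,"dy":0,"dz":0.41,"wx":0,"wy":0,"wz":0,"gripper":255}
    - {"dx":0,"dy":0,"dz":0.41,"wx":0,"wy":0,"wz":0,"gripper":255}
    - {"dx":0,"dy":0,"dz":0.41,"wx":0,"wy":0,"wz":0,"gripper":255}
    - {"dx":0,"dy":0,"dz":0.41,"wx":0,"wy":0,"wz":0,"gripper":255}
    - {"dx":0,"dy":0,"dz":0.41,"wx":0,"wy":0,"wz":0,"gripper":255}
    - {"dx":0,"dy":0,"dz":0.41,"wx":0,"wy":0,"wz":0,"gripper":255}
    - {"dx":0,"dy":0,"dz":0.41,"wx":0,"wy":0,"wz":0,"gripper":255}
    - {"dx":0,"dy":0,"dz":0.41,"wx":0,"wy":0,"wz":0,"gripper":255}
    - {"dx":0,"dy":0,"dz":0.41,"wx":0,"wy":0,"wz":0,"gripper":255}
    - {"dx":0,"dy":0,"dz":0.41,"wx":0,"wy":0,"wz":0,"gripper":255}
    - {"dx":0,"dy":0,"dz":0.41,"wx":0,"wy":0,"wz":0,"gripper":255}
    - {"dx":0,"dy":0,"dz":0.41,"wx":0,"wy":0,"wz":0,"gripper":255}
    - {"dx":0,"dy":0,"dz":0.2,"wx":0,"wy":0,"wz":0,"gripper":255}
    - {"dx":0,"dy":0,"dz":0.1,"wx":0,"wy":0,"wz":0,"gripper":255}
    - {"dx":0,"dy":0,"dz":0,"wx":0,"wy":0,"wz":0,"gripper":255}
    - {"dx":0,"dy":0,"dz":0,"wx":0,"wy":0,"wz":0,"gripper":255}

```text
time: 25.93
tool_pos: [0.6296, 0.1405, 0.1127]
ee_rot: [-3.141, 0.004, 0.17]
wrist_force: [-0.2, 0.4, -1.0]
width: 0.0244
finger_force: 28.4
```

carry_out:
  deltas:
    - {"dx":0,"dy":0,"dz":0.08,"wx":0,"wy":0,"wz":0,"gripper":255}
    - {"dx":0,"dy":0,"dz":0.05,"wx":0,"wy":0,"wz":0,"gripper":255}
    - {"dx":0,"dy":0,"dz":0,"wx":0,"wy":0,"wz":0,"gripper":255}

```text
time: 26.18
tool_pos: [0.6294, 0.1404, 0.11]
ee_rot: [-3.141, 0.004, 0.17]
wrist_force: [0.8, -0.6, -0.3]
width: 0.0244
finger_force: 28.4
```

carry_out:
  deltas:
    - {"dx":0,"dy":0,"dz":0.05,"wx":0,"wy":0,"wz":0,"gripper":255}
    - {"dx":0,"dy":0,"dz":0.05,"wx":0,"wy":0,"wz":0,"gripper":255}
    - {"dx":0,"dy":0,"dz":0,"wx":0,"wy":0,"wz":0,"gripper":255}

```text
time: 26.43
tool_pos: [0.6295, 0.1405, 0.1085]
ee_rot: [-3.141, 0.004, 0.17]
wrist_force: [-0.8, 0.8, 2.0]
width: 0.0244
finger_force: 28.5
```

carry_out:
  deltas:
    - {"dx":0,"dy":0,"dz":0,"wx":0,"wy":0,"wz":0,"gripper":135}
    - {"dx":0,"dy":0,"dz":0,"wx":0,"wy":0,"wz":0,"gripper":135}
    - {"dx":0,"dy":0,"dz":0,"wx":0,"wy":0,"wz":0,"gripper":135}
    - {"dx":0,"dy":0,"dz":0,"wx":0,"wy":0,"wz":0,"gripper":135}
    - {"dx":0,"dy":0,"dz":0,"wx":0,"wy":0,"wz":0,"gripper":135}
    - {"dx":0,"dy":0,"dz":0,"wx":0,"wy":0,"wz":0,"gripper":135}
    - {"dx":0,"dy":0,"dz":-0.5,"wx":0,"wy":0,"wz":0,"gripper":135}
    - {"dx":0,"dy":0,"dz":-1,"wx":0,"wy":0,"wz":0,"gripper":135}
    - {"dx":0,"dy":0,"dz":-1,"wx":0,"wy":0,"wz":0,"gripper":0}
    - {"dx":0,"dy":0,"dz":-1,"wx":0,"wy":0,"wz":0,"gripper":0}
    - {"dx":0,"dy":0,"dz":-1,"wx":0,"wy":0,"wz":0,"gripper":0}
    - {"dx":0,"dy":0,"dz":-1,"wx":0,"wy":0,"wz":0,"gripper":0}
    - {"dx":0,"dy":0,"dz":-1,"wx":0,"wy":0,"wz":0,"gripper":0}
    - {"dx":0,"dy":0,"dz":0,"wx":0,"wy":0,"wz":0,"gripper":0}

```text
time: 27.6
tool_pos: [0.6318, 0.1407, 0.2445]
ee_rot: [-3.141, -0.006, 0.17]
wrist_force: [0.7, 0.9, 2.2]
width: 0.0807
finger_force: 0.0
```

```bash
python3 - <<'E'
from h import *
p,R,o=cur();print(p,o["wrist_force"].round(1),o["width"])
s=plan(Pr(.063,-.045,.24),Rrack,24)
s=plan(Pr(.063,-.045,.101),Rrack,12,s)
E
```

```text
[0.63175191 0.14071659 0.24451005] [0.7 0.9 2.2] 0.08074229590836354
24 rows d [-0.356  0.208  0.07 ] w [-0.14  -0.182 -0.447] to [ 0.587 -0.036  0.268]
12 rows d [ 0.    -0.     0.579] w [0. 0. 0.] to [ 0.581 -0.115  0.154]
```

carry_out:
  deltas:
    - {"dx":-0.356,"dy":0.208,"dz":0.07,"wx":-0.14,"wy":-0.182,"wz":-0.447,"gripper":0}
    - {"dx":-0.356,"dy":0.208,"dz":0.07,"wx":-0.14,"wy":-0.182,"wz":-0.447,"gripper":0}
    - {"dx":-0.356,"dy":0.208,"dz":0.07,"wx":-0.14,"wy":-0.182,"wz":-0.447,"gripper":0}
    - {"dx":-0.356,"dy":0.208,"dz":0.07,"wx":-0.14,"wy":-0.182,"wz":-0.447,"gripper":0}
    - {"dx":-0.356,"dy":0.208,"dz":0.07,"wx":-0.14,"wy":-0.182,"wz":-0.447,"gripper":0}
    - {"dx":-0.356,"dy":0.208,"dz":0.07,"wx":-0.14,"wy":-0.182,"wz":-0.447,"gripper":0}
    - {"dx":-0.356,"dy":0.208,"dz":0.07,"wx":-0.14,"wy":-0.182,"wz":-0.447,"gripper":0}
    - {"dx":-0.356,"dy":0.208,"dz":0.07,"wx":-0.14,"wy":-0.182,"wz":-0.447,"gripper":0}
    - {"dx":-0.356,"dy":0.208,"dz":0.07,"wx":-0.14,"wy":-0.182,"wz":-0.447,"gripper":0}
    - {"dx":-0.356,"dy":0.208,"dz":0.07,"wx":-0.14,"wy":-0.182,"wz":-0.447,"gripper":0}
    - {"dx":-0.356,"dy":0.208,"dz":0.07,"wx":-0.14,"wy":-0.182,"wz":-0.447,"gripper":0}
    - {"dx":-0.356,"dy":0.208,"dz":0.07,"wx":-0.14,"wy":-0.182,"wz":-0.447,"gripper":0}

```text
time: 28.6
tool_pos: [0.576, 0.0577, 0.2353]
ee_rot: [3.037, 0.312, 0.807]
wrist_force: [0.4, 0.1, -0.4]
width: 0.0943
finger_force: 0.0
```

carry_out:
  deltas:
    - {"dx":-0.356,"dy":0.208,"dz":0.07,"wx":-0.14,"wy":-0.182,"wz":-0.447,"gripper":0}
    - {"dx":-0.356,"dy":0.208,"dz":0.07,"wx":-0.14,"wy":-0.182,"wz":-0.447,"gripper":0}
    - {"dx":-0.356,"dy":0.208,"dz":0.07,"wx":-0.14,"wy":-0.182,"wz":-0.447,"gripper":0}
    - {"dx":-0.356,"dy":0.208,"dz":0.07,"wx":-0.14,"wy":-0.182,"wz":-0.447,"gripper":0}
    - {"dx":-0.356,"dy":0.208,"dz":0.07,"wx":-0.14,"wy":-0.182,"wz":-0.447,"gripper":0}
    - {"dx":-0.356,"dy":0.208,"dz":0.07,"wx":-0.14,"wy":-0.182,"wz":-0.447,"gripper":0}
    - {"dx":-0.356,"dy":0.208,"dz":0.07,"wx":-0.14,"wy":-0.182,"wz":-0.447,"gripper":0}
    - {"dx":-0.356,"dy":0.208,"dz":0.07,"wx":-0.14,"wy":-0.182,"wz":-0.447,"gripper":0}
    - {"dx":-0.356,"dy":0.208,"dz":0.07,"wx":-0.14,"wy":-0.182,"wz":-0.447,"gripper":0}
    - {"dx":-0.356,"dy":0.208,"dz":0.07,"wx":-0.14,"wy":-0.182,"wz":-0.447,"gripper":0}
    - {"dx":-0.356,"dy":0.208,"dz":0.07,"wx":-0.14,"wy":-0.182,"wz":-0.447,"gripper":0}
    - {"dx":-0.356,"dy":0.208,"dz":0.07,"wx":-0.14,"wy":-0.182,"wz":-0.447,"gripper":0}
    - {"dx":0,"dy":0,"dz":0,"wx":0,"wy":0,"wz":0,"gripper":0}
    - {"dx":0,"dy":0,"dz":0,"wx":0,"wy":0,"wz":0,"gripper":0}
    - {"dx":0,"dy":0,"dz":0,"wx":0,"wy":0,"wz":0,"gripper":0}

```text
time: 29.85
tool_pos: [0.5851, -0.036, 0.2614]
ee_rot: [-3.128, 0.614, 1.507]
wrist_force: [0.6, -0.2, 0.5]
width: 0.0942
finger_force: 0.0
```

```bash
python3 - <<'E'
from h import *
p,R,o=cur();print(p,o["wrist_force"].round(1),o["width"],o["joint_positions"].round(2))
s=plan(Pr(.063,-.045,.101),Rrack,12)
E
```

```text
[ 0.58512996 -0.03601788  0.26139513] [ 0.6 -0.2  0.5] 0.09415356509273123 [ 0.09  0.25  1.36 -0.61  1.64  0.15]
12 rows d [-0.013  0.01   0.557] w [-0.007  0.002  0.004] to [ 0.581 -0.115  0.154]
```

carry_out:
  deltas:
    - {"dx":-0.013,"dy":0.01,"dz":0.56,"wx":-0.007,"wy":0,"wz":0,"gripper":0}
    - {"dx":-0.013,"dy":0.01,"dz":0.56,"wx":-0.007,"wy":0,"wz":0,"gripper":0}
    - {"dx":-0.013,"dy":0.01,"dz":0.56,"wx":-0.007,"wy":0,"wz":0,"gripper":0}
    - {"dx":-0.013,"dy":0.01,"dz":0.56,"wx":-0.007,"wy":0,"wz":0,"gripper":0}
    - {"dx":-0.013,"dy":0.01,"dz":0.56,"wx":-0.007,"wy":0,"wz":0,"gripper":0}
    - {"dx":-0.013,"dy":0.01,"dz":0.56,"wx":-0.007,"wy":0,"wz":0,"gripper":0}
    - {"dx":-0.013,"dy":0.01,"dz":0.56,"wx":-0.007,"wy":0,"wz":0,"gripper":0}
    - {"dx":-0.013,"dy":0.01,"dz":0.56,"wx":-0.007,"wy":0,"wz":0,"gripper":0}
    - {"dx":-0.013,"dy":0.01,"dz":0.56,"wx":-0.007,"wy":0,"wz":0,"gripper":0}
    - {"dx":-0.013,"dy":0.01,"dz":0.56,"wx":-0.007,"wy":0,"wz":0,"gripper":0}
    - {"dx":-0.013,"dy":0.01,"dz":0.56,"wx":-0.007,"wy":0,"wz":0,"gripper":0}
    - {"dx":-0.013,"dy":0.01,"dz":0.5,"wx":-0.007,"wy":0,"wz":0,"gripper":0}
    - {"dx":0,"dy":0,"dz":0,"wx":0,"wy":0,"wz":0,"gripper":0}
    - {"dx":0,"dy":0,"dz":0,"wx":0,"wy":0,"wz":0,"gripper":0}

```text
time: 31.02
tool_pos: [0.5813, -0.116, 0.1543]
ee_rot: [-3.137, 0.615, 1.508]
wrist_force: [0.2, 0.8, 0.3]
width: 0.0938
finger_force: 0.0
```

```bash
python3 - <<'E'
from h import *
p,R,o=cur();print(p,o["wrist_force"].round(1),bc(p))
E
```

```text
[ 0.58134861 -0.1159578   0.15435   ] [0.2 0.8 0.3] [ 0.06368351 -0.04493614  0.10112814]
```

carry_out:
  deltas:
    - {"dx":0,"dy":0,"dz":0,"wx":0,"wy":0,"wz":0,"gripper":255}
    - {"dx":0,"dy":0,"dz":0,"wx":0,"wy":0,"wz":0,"gripper":255}
    - {"dx":0,"dy":0,"dz":0,"wx":0,"wy":0,"wz":0,"gripper":255}
    - {"dx":0,"dy":0,"dz":0,"wx":0,"wy":0,"wz":0,"gripper":255}
    - {"dx":0,"dy":0,"dz":0,"wx":0,"wy":0,"wz":0,"gripper":255}
    - {"dx":0,"dy":0,"dz":0,"wx":0,"wy":0,"wz":0,"gripper":255}
    - {"dx":0,"dy":0,"dz":0,"wx":0,"wy":0,"wz":0,"gripper":255}
    - {"dx":0,"dy":0,"dz":0,"wx":0,"wy":0,"wz":0,"gripper":255}
    - {"dx":0,"dy":0,"dz":0,"wx":0,"wy":0,"wz":0,"gripper":255}
    - {"dx":0,"dy":0,"dz":0,"wx":0,"wy":0,"wz":0,"gripper":255}
    - {"dx":0,"dy":0,"dz":0,"wx":0,"wy":0,"wz":0,"gripper":255}
    - {"dx":0,"dy":0,"dz":0,"wx":0,"wy":0,"wz":0,"gripper":255}
    - {"dx":0,"dy":0,"dz":0,"wx":0,"wy":0,"wz":0,"gripper":255}
    - {"dx":0,"dy":0,"dz":0,"wx":0,"wy":0,"wz":0,"gripper":255}
    - {"dx":0,"dy":0,"dz":0,"wx":0,"wy":0,"wz":0,"gripper":255}
    - {"dx":0,"dy":0,"dz":0,"wx":0,"wy":0,"wz":0,"gripper":255}

```text
time: 32.35
tool_pos: [0.5816, -0.1156, 0.155]
ee_rot: [-3.139, 0.615, 1.507]
wrist_force: [-0.5, -0.2, -0.8]
width: 0.018
finger_force: 30.0
```

carry_out:
  deltas:
    - {"dx":0,"dy":0,"dz":-0.2,"wx":0,"wy":0,"wz":0,"gripper":255}
    - {"dx":0,"dy":0,"dz":-0.3,"wx":0,"wy":0,"wz":0,"gripper":255}
    - {"dx":0,"dy":0,"dz":-0.5,"wx":0,"wy":0,"wz":0,"gripper":255}
    - {"dx":0,"dy":0,"dz":-0.5,"wx":0,"wy":0,"wz":0,"gripper":255}
    - {"dx":0,"dy":0,"dz":-0.5,"wx":0,"wy":0,"wz":0,"gripper":255}
    - {"dx":0,"dy":0,"dz":-0.5,"wx":0,"wy":0,"wz":0,"gripper":255}
    - {"dx":0,"dy":0,"dz":-0.5,"wx":0,"wy":0,"wz":0,"gripper":255}
    - {"dx":0,"dy":0,"dz":-0.5,"wx":0,"wy":0,"wz":0,"gripper":255}
    - {"dx":0,"dy":0,"dz":-0.5,"wx":0,"wy":0,"wz":0,"gripper":255}
    - {"dx":0,"dy":0,"dz":-0.5,"wx":0,"wy":0,"wz":0,"gripper":255}
    - {"dx":0,"dy":0,"dz":-0.5,"wx":0,"wy":0,"wz":0,"gripper":255}
    - {"dx":0,"dy":0,"dz":-0.5,"wx":0,"wy":0,"wz":0,"gripper":255}
    - {"dx":0,"dy":0,"dz":-0.5,"wx":0,"wy":0,"wz":0,"gripper":255}
    - {"dx":0,"dy":0,"dz":0,"wx":0,"wy":0,"wz":0,"gripper":255}

```text
time: 33.52
tool_pos: [0.5872, -0.0455, 0.2555]
ee_rot: [3.14, 0.615, 1.506]
wrist_force: [0.2, 0.0, -0.1]
width: 0.0182
finger_force: 30.0
```

```bash
python3 - <<'E'
from h import *
p,R,o=cur();print(p,o["wrist_force"].round(1),o["finger_force"],o["width"],o["joint_positions"].round(2))
Rg=Rt(-np.pi/2);g=T(pt,(-.012,0,.004))[0];tgt=g
s=plan(tgt+[0,0,.101+.11],Rg,24)
E
```

```text
[ 0.58719988 -0.04548924  0.2554735 ] [ 0.2  0.  -0.1] 29.98856484889984 0.01822380639141093 [ 0.07  0.24  1.38 -0.61  1.61  0.14]
24 rows d [ 0.483 -0.336 -0.095] w [0.143 0.18  0.448] to [0.615 0.212 0.215]
```

carry_out:
  deltas:
    - {"dx":0.483,"dy":-0.336,"dz":-0.095,"wx":0.143,"wy":0.18,"wz":0.448,"gripper":255}
    - {"dx":0.483,"dy":-0.336,"dz":-0.095,"wx":0.143,"wy":0.18,"wz":0.448,"gripper":255}
    - {"dx":0.483,"dy":-0.336,"dz":-0.095,"wx":0.143,"wy":0.18,"wz":0.448,"gripper":255}
    - {"dx":0.483,"dy":-0.336,"dz":-0.095,"wx":0.143,"wy":0.18,"wz":0.448,"gripper":255}
    - {"dx":0.483,"dy":-0.336,"dz":-0.095,"wx":0.143,"wy":0.18,"wz":0.448,"gripper":255}
    - {"dx":0.483,"dy":-0.336,"dz":-0.095,"wx":0.143,"wy":0.18,"wz":0.448,"gripper":255}
    - {"dx":0.483,"dy":-0.336,"dz":-0.095,"wx":0.143,"wy":0.18,"wz":0.448,"gripper":255}
    - {"dx":0.483,"dy":-0.336,"dz":-0.095,"wx":0.143,"wy":0.18,"wz":0.448,"gripper":255}
    - {"dx":0.483,"dy":-0.336,"dz":-0.095,"wx":0.143,"wy":0.18,"wz":0.448,"gripper":255}
    - {"dx":0.483,"dy":-0.336,"dz":-0.095,"wx":0.143,"wy":0.18,"wz":0.448,"gripper":255}
    - {"dx":0.483,"dy":-0.336,"dz":-0.095,"wx":0.143,"wy":0.18,"wz":0.448,"gripper":255}
    - {"dx":0.483,"dy":-0.336,"dz":-0.095,"wx":0.143,"wy":0.18,"wz":0.448,"gripper":255}

```text
time: 34.52
tool_pos: [0.5545, 0.0846, 0.2141]
ee_rot: [3.032, 0.308, 0.802]
wrist_force: [-0.5, 0.2, -0.6]
width: 0.0181
finger_force: 30.0
```

carry_out:
  deltas:
    - {"dx":0.483,"dy":-0.336,"dz":-0.095,"wx":0.143,"wy":0.18,"wz":0.448,"gripper":255}
    - {"dx":0.483,"dy":-0.336,"dz":-0.095,"wx":0.143,"wy":0.18,"wz":0.448,"gripper":255}
    - {"dx":0.483,"dy":-0.336,"dz":-0.095,"wx":0.143,"wy":0.18,"wz":0.448,"gripper":255}
    - {"dx":0.483,"dy":-0.336,"dz":-0.095,"wx":0.143,"wy":0.18,"wz":0.448,"gripper":255}
    - {"dx":0.483,"dy":-0.336,"dz":-0.095,"wx":0.143,"wy":0.18,"wz":0.448,"gripper":255}
    - {"dx":0.483,"dy":-0.336,"dz":-0.095,"wx":0.143,"wy":0.18,"wz":0.448,"gripper":255}
    - {"dx":0.483,"dy":-0.336,"dz":-0.095,"wx":0.143,"wy":0.18,"wz":0.448,"gripper":255}
    - {"dx":0.483,"dy":-0.336,"dz":-0.095,"wx":0.143,"wy":0.18,"wz":0.448,"gripper":255}
    - {"dx":0.483,"dy":-0.336,"dz":-0.095,"wx":0.143,"wy":0.18,"wz":0.448,"gripper":255}
    - {"dx":0.483,"dy":-0.336,"dz":-0.095,"wx":0.143,"wy":0.18,"wz":0.448,"gripper":255}
    - {"dx":0.483,"dy":-0.336,"dz":-0.095,"wx":0.143,"wy":0.18,"wz":0.448,"gripper":255}
    - {"dx":0.483,"dy":-0.336,"dz":-0.095,"wx":0.143,"wy":0.18,"wz":0.448,"gripper":255}
    - {"dx":0,"dy":0,"dz":0,"wx":0,"wy":0,"wz":0,"gripper":255}
    - {"dx":0,"dy":0,"dz":0,"wx":0,"wy":0,"wz":0,"gripper":255}
    - {"dx":0,"dy":0,"dz":0,"wx":0,"wy":0,"wz":0,"gripper":255}

```text
time: 35.77
tool_pos: [0.6143, 0.2102, 0.2118]
ee_rot: [-3.141, 0.006, 0.171]
wrist_force: [0.5, 0.4, -0.9]
width: 0.0182
finger_force: 30.0
```

```bash
python3 - <<'E'
from h import *
p,R,o=cur();print(p,o["wrist_force"].round(1),o["finger_force"],o["width"])
Rg=Rt(-np.pi/2);g=T(pt,(-.012,0,.004))[0]
s=plan(g+[0,0,.101+.01],Rg,12)
E
```

```text
[0.61429131 0.21024131 0.21182692] [ 0.5  0.4 -0.9] 29.98853713274002 0.018198727873795763
12 rows d [ 0.007 -0.006  0.403] w [-0.     0.004  0.   ] to [0.615 0.212 0.115]
```

carry_out:
  deltas:
    - {"dx":0,"dy":0,"dz":0.41,"wx":0,"wy":0,"wz":0,"gripper":255}
    - {"dx":0,"dy":0,"dz":0.41,"wx":0,"wy":0,"wz":0,"gripper":255}
    - {"dx":0,"dy":0,"dz":0.41,"wx":0,"wy":0,"wz":0,"gripper":255}
    - {"dx":0,"dy":0,"dz":0.41,"wx":0,"wy":0,"wz":0,"gripper":255}
    - {"dx":0,"dy":0,"dz":0.41,"wx":0,"wy":0,"wz":0,"gripper":255}
    - {"dx":0,"dy":0,"dz":0.41,"wx":0,"wy":0,"wz":0,"gripper":255}
    - {"dx":0,"dy":0,"dz":0.41,"wx":0,"wy":0,"wz":0,"gripper":255}
    - {"dx":0,"dy":0,"dz":0.41,"wx":0,"wy":0,"wz":0,"gripper":255}
    - {"dx":0,"dy":0,"dz":0.41,"wx":0,"wy":0,"wz":0,"gripper":255}
    - {"dx":0,"dy":0,"dz":0.41,"wx":0,"wy":0,"wz":0,"gripper":255}
    - {"dx":0,"dy":0,"dz":0.41,"wx":0,"wy":0,"wz":0,"gripper":255}
    - {"dx":0,"dy":0,"dz":0.41,"wx":0,"wy":0,"wz":0,"gripper":255}
    - {"dx":0,"dy":0,"dz":0.15,"wx":0,"wy":0,"wz":0,"gripper":255}
    - {"dx":0,"dy":0,"dz":0.1,"wx":0,"wy":0,"wz":0,"gripper":255}
    - {"dx":0,"dy":0,"dz":0,"wx":0,"wy":0,"wz":0,"gripper":255}
    - {"dx":0,"dy":0,"dz":0,"wx":0,"wy":0,"wz":0,"gripper":255}

```text
time: 37.1
tool_pos: [0.6144, 0.2109, 0.1092]
ee_rot: [-3.14, 0.004, 0.17]
wrist_force: [-0.0, 0.3, -0.8]
width: 0.0179
finger_force: 30.0
```

carry_out:
  deltas:
    - {"dx":0,"dy":0,"dz":0.05,"wx":0,"wy":0,"wz":0,"gripper":255}
    - {"dx":0,"dy":0,"dz":0.05,"wx":0,"wy":0,"wz":0,"gripper":255}
    - {"dx":0,"dy":0,"dz":0,"wx":0,"wy":0,"wz":0,"gripper":255}

```text
time: 37.35
tool_pos: [0.6143, 0.2108, 0.1071]
ee_rot: [-3.14, 0.004, 0.17]
wrist_force: [-0.5, -1.1, -0.6]
width: 0.0178
finger_force: 30.0
```

carry_out:
  deltas:
    - {"dx":0,"dy":0,"dz":0.06,"wx":0,"wy":0,"wz":0,"gripper":255}
    - {"dx":0,"dy":0,"dz":0.04,"wx":0,"wy":0,"wz":0,"gripper":255}
    - {"dx":0,"dy":0,"dz":0,"wx":0,"wy":0,"wz":0,"gripper":255}

```text
time: 37.6
tool_pos: [0.6142, 0.2108, 0.1049]
ee_rot: [-3.14, 0.004, 0.17]
wrist_force: [0.4, 0.3, -1.0]
width: 0.0177
finger_force: 30.0
```

carry_out:
  deltas:
    - {"dx":0,"dy":0,"dz":0.04,"wx":0,"wy":0,"wz":0,"gripper":255}
    - {"dx":0,"dy":0,"dz":0,"wx":0,"wy":0,"wz":0,"gripper":255}

```text
time: 37.77
tool_pos: [0.6142, 0.2108, 0.1048]
ee_rot: [-3.14, 0.004, 0.17]
wrist_force: [-2.1, -0.5, 2.8]
width: 0.0182
finger_force: 30.0
```

Contact at 2.8 N. I'll release and lift clear.

carry_out:
  deltas:
    - {"dx":0,"dy":0,"dz":0,"wx":0,"wy":0,"wz":0,"gripper":155}
    - {"dx":0,"dy":0,"dz":0,"wx":0,"wy":0,"wz":0,"gripper":155}
    - {"dx":0,"dy":0,"dz":0,"wx":0,"wy":0,"wz":0,"gripper":155}
    - {"dx":0,"dy":0,"dz":0,"wx":0,"wy":0,"wz":0,"gripper":155}
    - {"dx":0,"dy":0,"dz":0,"wx":0,"wy":0,"wz":0,"gripper":155}
    - {"dx":0,"dy":0,"dz":0,"wx":0,"wy":0,"wz":0,"gripper":155}
    - {"dx":0,"dy":0,"dz":-0.5,"wx":0,"wy":0,"wz":0,"gripper":155}
    - {"dx":0,"dy":0,"dz":-1,"wx":0,"wy":0,"wz":0,"gripper":155}
    - {"dx":0,"dy":0,"dz":-1,"wx":0,"wy":0,"wz":0,"gripper":155}
    - {"dx":0,"dy":0,"dz":-1,"wx":0,"wy":0,"wz":0,"gripper":155}
    - {"dx":0,"dy":0,"dz":-1,"wx":0,"wy":0,"wz":0,"gripper":155}
    - {"dx":0,"dy":0,"dz":-1,"wx":0,"wy":0,"wz":0,"gripper":155}
    - {"dx":0,"dy":-1,"dz":-1,"wx":0,"wy":0,"wz":0,"gripper":155}
    - {"dx":-1,"dy":0,"dz":-1,"wx":0,"wy":0,"wz":0,"gripper":155}
    - {"dx":-1,"dy":0,"dz":-1,"wx":0,"wy":0,"wz":0,"gripper":155}
    - {"dx":-1,"dy":0,"dz":-1,"wx":0,"wy":0,"wz":0,"gripper":155}
    - {"dx":-1,"dy":0,"dz":0,"wx":0,"wy":0,"wz":0,"gripper":155}
    - {"dx":-1,"dy":0,"dz":0,"wx":0,"wy":0,"wz":0,"gripper":155}
    - {"dx":-1,"dy":0,"dz":0,"wx":0,"wy":0,"wz":0,"gripper":155}
    - {"dx":0,"dy":0,"dz":0,"wx":0,"wy":0,"wz":0,"gripper":155}

```text
time: 39.43
tool_pos: [0.4908, 0.21, 0.2965]
ee_rot: [-3.14, 0.003, 0.171]
wrist_force: [-0.3, 0.7, 1.0]
width: 0.037
finger_force: 0.0
```

```bash
python3 - <<'E'
from h import *
import cv2
p,R,o=cur();print(p,o["wrist_force"].round(1),o["width"],o["time"])
I=eyes.snapshot("top")[:,:,::-1].copy();h=cv2.cvtColor(I,cv2.COLOR_BGR2HSV);cv2.imwrite("pics/end.png",I)
poly=proj("top",T(pt,[(a,b,.018) for a,b in((-.105,.112),(.105,.112),(.105,-.112),(-.105,-.112))])).astype(np.int32)
M=np.zeros(I.shape[:2],np.uint8);cv2.fillPoly(M,[poly],1)
for nm,m,z in(("brown/yellow",(h[:,:,1]>70),.02),("dark",(h[:,:,2]<110),.015)):
    mm=(m&(M>0)).astype(np.uint8);n,l,s,c=cv2.connectedComponentsWithStats(mm)
    for i in range(1,n):
        if s[i,4]>12:
            ys,xs=np.where(l==i);(cx,cy),(w,hh),an=cv2.minAreaRect(np.c_[xs,ys].astype(np.float32))
            q=Ro.from_euler("z",-pt[2]).apply(onz("top",(cx,cy),z)-[pt[0],pt[1],0]);print(nm,s[i,4],(cx,cy),(round(w),round(hh)),q.round(3))
E
```

```text
[0.49083732 0.20996945 0.29645268] [-0.3  0.7  1. ] 0.03697015430987863 39.4333
brown/yellow 143 (249.3823699951172, 194.5294189453125) (25, 9) [0.062 0.044 0.02 ]
brown/yellow 179 (255.5120086669922, 224.8159942626953) (33, 9) [ 0.064 -0.03   0.02 ]
brown/yellow 98 (191.94595336914062, 223.67567443847656) (12, 9) [-0.087  0.002  0.02 ]
brown/yellow 38 (207.51351928710938, 257.5810852050781) (3, 11) [-0.064 -0.085  0.02 ]
dark 156 (223.533935546875, 216.32015991210938) (44, 4) [-0.009  0.006  0.015]
dark 26 (194.0, 224.5) (11, 4) [-0.084  0.     0.015]
dark 815 (211.8028564453125, 248.69593811035156) (38, 46) [-0.051 -0.066  0.015]
```

Measured in the tray frame, the clamp is at x 0.063, the file at x -0.009 and the bar at x -0.087, y 0. The arm is clear of everything, so I'm handing in.

```bash
python3 -c "
from bench import robot
print(robot.close_job())"
```

```text
the job is handed in; nothing more can be done
None
```

I handed the job in at about 39 s: the bar is in the side trough, and the clamp and file are side by side in the large compartment; early on the gripper leaned on the motor's pole at about 31 N (limit 40 N), I did not re-measure the jar and loupe at the end, and no verdict came back.

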